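Slide the headbox out from under the amplifier stack and dock it

TASK

The slim headbox lies at the bottom of the stack, under two amplifiers and a notepad. Its narrow nose sticks out in front: draw it out along the desk, between the two corner brackets, so that the stack is held back and comes down in its place, upright and in order; do not lift or take down what lies on it. Then put the headbox into the dock: lying flat on the bed and pushed nose first under the hood until it is fully home, and disturb nothing else on the desk.

Things in the scene. Friction and masses are not known exactly. Their poses are not given: they have to be found in the camera images.
- headbox: Slim white box, loose, 160 g, bottom of the stack. Body 90 long (x) x 58 wide (y) x 16 high (z) mm, round black sockets on top; a nose 45 long x 30 wide x 14 high sticks out of its -x end, level with its underside. Origin: centre of the underside of the 90 x 58 body; -x points along the nose, z up. At first the nose points roughly to the robot and only it and 3 to 7 mm of the body show.
- nose_tip (a point): Middle of the end face of the headbox's nose, 90 mm from the headbox's origin along its -x, 7 mm above its underside. At the start at least 30 mm of the nose stands clear in front of the brackets' lips. Dragging the headbox along the desk from under the stack takes about 5 to 20 N.
- amp_low: Lower amplifier, white box with a grey socket panel on its front, loose, 110 (x) x 150 (y) x 30 (z) mm, about 240 g, resting on the headbox. Origin: centre of its underside; front faces -x.
- amp_top: Upper amplifier, same kind but smaller, loose, 96 (x) x 100 (y) x 26 mm, about 150 g, resting on the lower one. Origin: centre of its underside.
- notepad: Paper notepad, loose, 90 (x) x 120 (y) x 8 mm, about 60 g, on top of the upper amplifier. Origin: centre of its underside.
- stand: Two fixed dark steel corner brackets, 42 mm high, at the front corners of the lower amplifier. Origin: on the desk midway between them, 63 mm behind the lips' rear faces; -x is the way the headbox is drawn out. Front lips: x -71 to -63 mm, 57 to 91 mm either side of the middle. Side returns: inner faces 83 mm either side, x -71 to -31. Flat feet reach 112 mm either side.
- way_out (a point): On the desk, midway between the two front lips (stand x -67 mm). The way out is 114 mm wide. The amplifiers' front starts up to 14 mm behind the lips and is dragged against them; the stack tips a little and drops 16 mm to the desk, rear edge first, as the headbox leaves it.
- dock: Fixed grey dock, origin on the desk. Along its x: a bed 42 wide (narrower than the headbox, so fingers pass beside it), top 25 mm up, from x -110 to +40 mm; then a hood 86 wide, 53 high, to x +100. Home: the shoulder of the headbox's body touches the hood's face, so its origin is at dock x -5 mm, y 0, 25 mm up, its -x along the dock's +x.
- dock_mouth (a point): Middle of the lower edge of the hood's mouth, at bed height (dock x +40 mm, 25 mm above the desk). Here a channel for the headbox's nose opens towards the dock's -x: 38 wide, from the bed (25 mm up) to 47 mm up, 52 mm deep.
- mouse: Bystander: black computer mouse, 105 x 60 x 31 mm, loose. Origin: centre of its underside.
- mug: Bystander: white mug, 76 mm wide, 90 high, loose. Origin: centre of its underside.
- gel: Bystander: upright clear plastic bottle, 56 mm wide, 150 high, loose. Origin: centre of its underside.
- notebook: Bystander: closed blue notebook, 150 x 105 x 14 mm, loose. Origin: centre of its underside.
- tape: Bystander: grey tape dispenser block, 60 x 90 x 50 mm, loose. Origin: centre of its underside.
Things that resemble listed ones, but are neither listed nor needed, are in the scene too. Of the things shaped like the notepad, the white one is meant. There is more than one size of the stand; the job needs the smaller.

How it is judged (in metres and radians):
On the way:
1. the headbox is out from under the stack, in front of the brackets, and the stack stands on the desk behind them, upright and in order (x of headbox in the frame of stand below -0.105 m and x of amp_low in the frame of stand between -0.012 and 0.045 m and y of amp_low in the frame of stand between -0.02 and 0.02 m and height (world z) of amp_low below 0.006 m and angle between each of amp_low, amp_top, notepad's own z axis and vertical below 0.08 rad and angle between the x axis of amp_low and the x axis of stand, either way round below 0.2 rad and x of amp_top in the frame of amp_low between -0.025 and 0.025 m and y of amp_top in the frame of amp_low between -0.025 and 0.025 m and z of amp_top in the frame of amp_low between 0.026 and 0.034 m and x of notepad in the frame of amp_top between -0.03 and 0.03 m and y of notepad in the frame of amp_top between -0.03 and 0.03 m and z of notepad in the frame of amp_top between 0.022 and 0.03 m), for 0.2 s.
At the end, for the whole second after the job is handed in: Headbox released, flat on the dock's bed, nose under the hood, shoulder within 4 mm of its face, 7 mm of its middle line. Low amplifier flat on the desk behind the brackets (stand x -12..45 mm, y 20, yaw 0.2 rad); top one on it within 25 mm, notepad on that within 30; all at rest (x of headbox in the frame of dock between -0.009 and 0.001 m and y of headbox in the frame of dock between -0.007 and 0.007 m and z of headbox in the frame of dock between 0.022 and 0.028 m and x of nose_tip in the frame of dock above 0.075 m and angle between headbox's own z axis and vertical below 0.06 rad and x of amp_low in the frame of stand between -0.012 and 0.045 m and y of amp_low in the frame of stand between -0.02 and 0.02 m and height (world z) of amp_low below 0.006 m and angle between each of amp_low, amp_top, notepad's own z axis and vertical below 0.08 rad and angle between the x axis of amp_low and the x axis of stand, either way round below 0.2 rad and x of amp_top in the frame of amp_low between -0.025 and 0.025 m and y of amp_top in the frame of amp_low between -0.025 and 0.025 m and z of amp_top in the frame of amp_low between 0.026 and 0.034 m and x of notepad in the frame of amp_top between -0.03 and 0.03 m and y of notepad in the frame of amp_top between -0.03 and 0.03 m and z of notepad in the frame of amp_top between 0.022 and 0.03 m and linear speed of each of headbox, amp_low, amp_top, notepad below 0.02 m/s); the robot touches nothing.
It fails at once if a piece of the stack is tipped by more than 0.5 rad (angle between any of amp_low, amp_top, notepad's own z axis and vertical above 0.5 rad).
It fails at once if a piece of the stack is lifted more than 20 mm above where it lay (height (world z) of amp_low above 0.036 m or height (world z) of amp_top above 0.066 m or height (world z) of notepad above 0.092 m).
It fails at once if a bystander is moved by more than 25 mm (distance of any of mouse, mug, gel, notebook, tape from where it was at the start of the episode above 0.025 m).
It also fails if it takes over 64 s, if anything falls off the work surface, if the arm or the gripper's body presses on something with over 40 N, if the wrist force passes 120 N, or if a joint passes its speed limit or range.

ROBOT

A 6-joint arm with a two-finger parallel gripper is mounted at the origin on the work surface. World frame = base frame: x ahead of the robot, y to its left, z up, the work surface at z = 0. Lengths are in mm, angles in degrees, forces in N, time in s.
With the tool pointing down it reaches from about 350 to 850 mm from the base axis. Payload 8.1 kg.
Tool frame: the origin (TCP) lies at the very end of the fingers, on their centre line; the grasp point (between the pads) lies grip_depth behind it (grip_depth is the distance from the TCP to the grasp point, in mm); z points along the fingers, y is the direction in which the jaws open and shut (so a half turn about z gives the same grasp; the last joint's range is limited). The gripper opens to 85 mm and grips with 20 to 120 N. Pads are 22 mm wide; open, the fingers measure 114 mm over their backs; the gripper's body (76 mm by 85 mm) begins 54 mm behind the grasp point. The pads swing forward as they close: fully open they stand 13 mm farther back than shut.
Start: joints at [59.908, 7.471, 85.268, -0, 87.261, -4.893], TCP at [255.435, 542.916, 231.292] pointing down, gripper open.
Joint ranges: [-169.43, 169.43], [-51.17, 129.36], [1.28, 143.12], [-76.62, 256.62], [0, 156.53], [-152.29, 152.29]. Speed limits (degrees/s): [136.94, 136.94, 159.86, 180, 180, 180].

INTERFACE

Orientations are given as [roll, pitch, yaw] about the fixed x, y, z axes, in that order (R = Rz(yaw) Ry(pitch) Rx(roll)).
In Python, from bench import * gives the robot as it stands.
- The arm moves only by the tool step_arm, never from a script. Its argument "plan" is a list of rows, each an object of numbers: "grip": the finger opening in cm, from 0 to 8.54; "tx", "ty", "tz": the shift along the tool's x, y, z in cm; "ax", "ay", "az": the turn, a rotation vector about the tool's x, y, z in degrees. In form: [{"grip": .., "tx": .., "ty": .., "tz": .., "ax": .., "ay": .., "az": ..}, ...]. A call has 1 to 8 rows; each row shifts and turns the commanded pose from where the row before left it, along the tool's axes as they then stand; what a row does not reach is not made up. A row lasts 1/12 s, in which the tool goes at most 41.7 mm and 7.16 degrees, less where a joint would pass 70% of its speed; a pose out of reach is approached as far as the arm can. A call with a gripper value outside its range is refused whole. The fingers move at their own pace and stop on an object; "newtons" is the grip in N (left out, the last holds). Time passes only in rows, so rows that do not move let the fingers close. It gives the time, the measured TCP pose, the force and the opening at its end, in the units of the state.
- sense(): the state, without advancing time (a new reading comes with each control period).
- snapshot(name): name is "side" or "top"; returns the picture (400x640x3 uint8, red, green, blue); there is no depth.
- camera_model(name): a dict with "intrinsics" (3x3 intrinsics, pixels), "dist_coeffs" ([k1, k2, p1, p2, k3] as OpenCV has them; the pictures are not rectified), "pose" (4x4, takes a point from camera to world coordinates). Camera axes: x right, y down, z forward; pixel columns grow to the right and rows downward; lengths in mm; the calibration is good to about 2 mm. A picture is of the moment at which its call begins. camera_model takes no time and is no camera call.
- hand_in(): hands the job in, once; it reports no verdict.
The state is a dict: "time": time; "joint_pos": joint angles; "qd": joint speeds; "joint_efforts": joint torques, N m; "tool_pos": TCP position; "tcp_rot": TCP orientation; "ft_force": force on the tool from outside, world axes, zero at the start; "wrist_torque": the same for the moment, N m; "finger_gap": finger opening in mm.
Only numpy, scipy, OpenCV 4.12 (cv2) and the standard library are available. Lean on these libraries where they do the work, as an engineer would, in place of code of your own. Each camera call takes 0.05 s, during which the arm holds its last target.

## Working session

There is one attempt and no reset: what is moved stays moved. The work goes in short steps, Python scripts to look and compute and a tool call to move; the robot and the scene stay as the last step left them, time stands still between calls to the robot, and variables do not carry over. Pictures are saved under pics/ and viewed, and the job is handed in when it is done.

Besides the shell and the picture viewer there is one more tool, called after "Request:" by a JSON object that holds its "api" and its "payload", one argument or row to a line. step_arm: Moves the arm, as the interface text tells. Its arguments: {"type":"object","properties":{"plan":{"type":"array","items":{"type":"object","properties":{"grip":{"type":"number"},"tx":{"type":"number"},"ty":{"type":"number"},"tz":{"type":"number"},"ax":{"type":"number"},"ay":{"type":"number"},"az":{"type":"number"}}}},"newtons":{"type":"number"}},"required":["plan"]}

```bash
mkdir -p pics; ls; python3 - <<'E'
from bench import *
import cv2,numpy as np
for n in("side","top"):
    im=snapshot(n); cv2.imwrite(f"pics/{n}0.png",im[:,:,::-1])
    c=camera_model(n); print(n,np.round(c["intrinsics"],1).tolist(),c["dist_coeffs"],np.round(c["pose"],3).tolist())
print(sense())
E
```

```text
pics
side [[435.2, 0.0, 314.2], [0.0, 435.2, 208.6], [0.0, 0.0, 1.0]] [-0.02514975  0.          0.          0.          0.        ] [[0.763, -0.338, 0.551, -218.318], [-0.646, -0.421, 0.637, -772.802], [0.017, -0.842, -0.539, 744.358], [0.0, 0.0, 0.0, 1.0]]
top [[459.7, 0.0, 312.2], [0.0, 459.7, 200.4], [0.0, 0.0, 1.0]] [-0.10764472  0.          0.          0.          0.        ] [[-0.008, -0.998, 0.068, 359.188], [-1.0, 0.009, 0.014, 13.86], [-0.015, -0.068, -0.998, 1640.903], [0.0, 0.0, 0.0, 1.0]]
{'time': 0.1, 'joint_pos': array([ 5.99097384e+01,  7.51061428e+00,  8.53243263e+01,  2.21707442e-04,
        8.72610294e+01, -4.89491723e+00]), 'qd': array([ 0.01600069, -0.03889264, -0.11675622, -0.0708373 , -0.05385679,
        0.06012274]), 'joint_efforts': array([ 2.63788888e-04, -5.70951033e+01, -5.01942194e+01, -1.65639422e-04,
        8.16765649e-03, -4.06879803e-05]), 'tool_pos': array([255.16822224, 542.48505936, 230.3387333 ]), 'tcp_rot': array([-1.79904399e+02, -8.40960287e-03,  1.54804638e+02]), 'ft_force': array([-0.78810329, -0.12904049,  0.30645649]), 'wrist_torque': array([ 0.05099314, -0.01496364, -0.00447481]), 'finger_gap': 85.28251000428867}
```

View pics/side0.png

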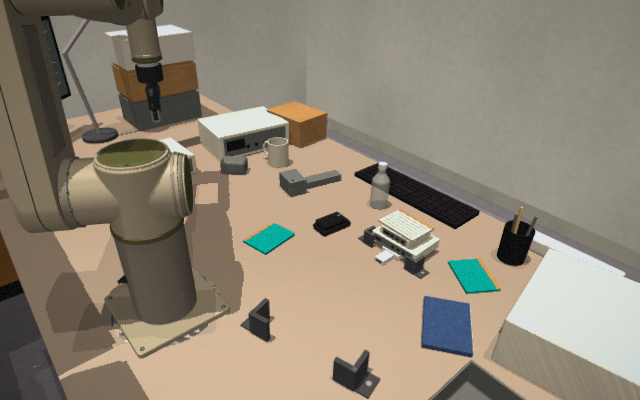

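View pics/top0.png

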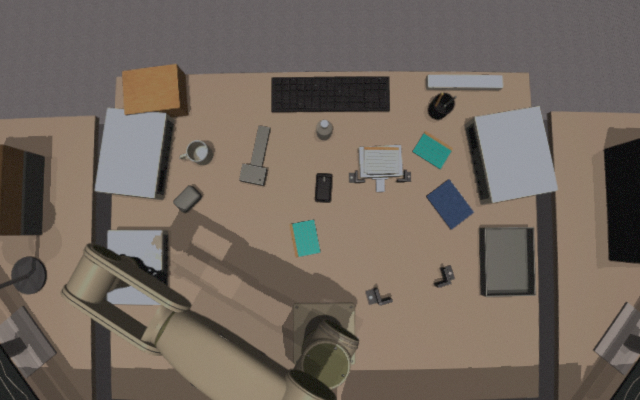

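```bash
cat > h.py <<'E'
import cv2,numpy as np
from bench import *
def ray(n,px):
    c=camera_model(n);K=np.array(c["intrinsics"],float);d=np.array(c["dist_coeffs"],float);T=np.array(c["pose"])
    p=cv2.undistortPoints(np.array(px,float).reshape(-1,1,2),K,d).reshape(-1,2)
    D=np.c_[p,np.ones(len(p))]@T[:3,:3].T
    return T[:3,3],D
def onz(n,px,z):
    o,D=ray(n,px); return o+D*((z-o[2])/D[:,2])[:,None]
def proj(n,P):
    c=camera_model(n);T=np.linalg.inv(np.array(c["pose"]))
    return cv2.projectPoints(np.array(P,float).reshape(-1,1,3),cv2.Rodrigues(T[:3,:3])[0],T[:3,3],np.array(c["intrinsics"],float),np.array(c["dist_coeffs"],float))[0].reshape(-1,2)
def crop(im,x0,y0,x1,y1,s,name):
    c=cv2.resize(im[y0:y1,x0:x1,::-1],None,fx=s,fy=s,interpolation=cv2.INTER_CUBIC)
    for x in range(-(-x0//10)*10,x1,10): cv2.putText(c,str(x),(int((x-x0)*s),8),0,.3,(0,0,255),1); cv2.line(c,(int((x-x0+.5)*s),9),(int((x-x0+.5)*s),14),(0,0,255),1)
    for y in range(-(-y0//10)*10,y1,10): cv2.putText(c,str(y),(0,int((y-y0+.5)*s)+3),0,.3,(0,0,255),1); cv2.line(c,(20,int((y-y0+.5)*s)),(26,int((y-y0+.5)*s)),(0,0,255),1)
    cv2.imwrite("pics/"+name,c)
E
python3 - <<'E'
from h import *
t=cv2.imread("pics/top0.png")[:,:,::-1]; s=cv2.imread("pics/side0.png")[:,:,::-1]
crop(t,340,138,420,198,10,"c_top.png")
crop(t,225,118,295,194,8,"d_top.png") if 0 else crop(t,225,118,305,194,7,"d_top.png")
crop(s,345,200,445,280,7,"c_side.png"); crop(s,265,155,355,205,8,"d_side.png")
E
```

```text
(no output)
```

View pics/c_top.png

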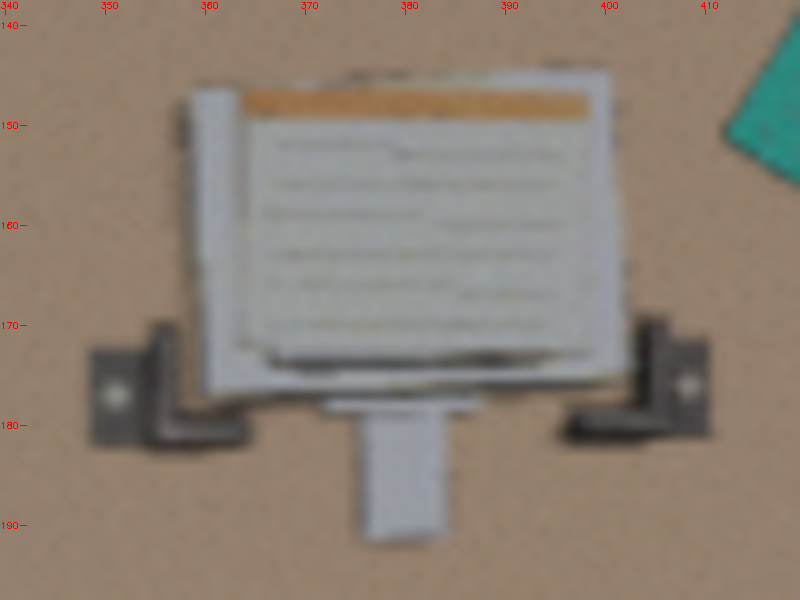

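View pics/d_top.png

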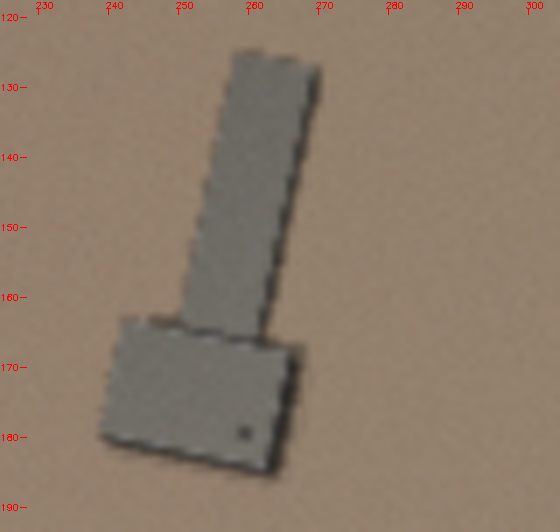

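View pics/c_side.png

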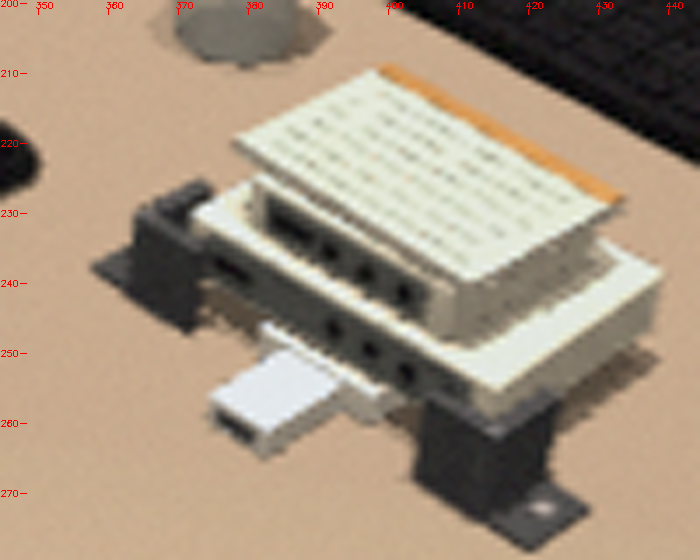

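View pics/d_side.png

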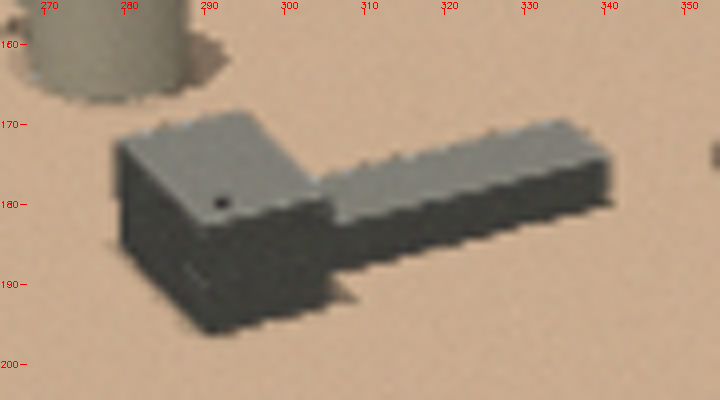

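```bash
python3 - <<'E'
from h import *
import bench; print([k for k in dir(bench) if not k.startswith('_')]); print(getattr(bench,'grip_depth',None))
t=cv2.imread("pics/top0.png")[:,:,::-1]; 
sub=t.astype(int)
# print patches
for p in [(262,145),(253,172),(267,145),(290,150),(380,185),(372,185),(365,180),(352,177)]: print(p,t[p[1],p[0]])
def rect(mask,x0,y0,x1,y1):
    m=np.zeros_like(mask,np.uint8); m[y0:y1,x0:x1]=mask[y0:y1,x0:x1]
    # upsampled
    return m
up=lambda im,x0,y0,x1,y1,s: cv2.resize(im[y0:y1,x0:x1],None,fx=s,fy=s,interpolation=cv2.INTER_CUBIC)
s=8
x0,y0,x1,y1=225,115,305,195
u=up(t,x0,y0,x1,y1,s).astype(int)
g=((u[...,0]-u[...,2])<18)&(u.mean(2)>85)
g=cv2.morphologyEx(g.astype(np.uint8),cv2.MORPH_OPEN,np.ones((9,9)));g=cv2.morphologyEx(g,cv2.MORPH_CLOSE,np.ones((25,25)))
cv2.imwrite("pics/m.png",g*255)
c=lambda q:np.array(q)/s-.5+s*0
for a,b,nm,z in[(115,160,'bed',25),(169,195,'hood',53)]:
    k=g.copy();k[:int((a-y0)*s)]=0;k[int((b-y0)*s):]=0
    cs=max(cv2.findContours(k,0,2)[0],key=cv2.contourArea)
    r=cv2.boxPoints(cv2.minAreaRect(cs))/s-.5+0.5/s+[x0,y0]
    W=onz("top",r,z);print(nm,np.round(r,1).tolist(),np.round(W,1).tolist(),[round(float(np.linalg.norm(W[i]-W[i-1])),1) for i in range(4)])
E
```

```text
['PlanningError', 'camera_model', 'grip_depth', 'hand_in', 'sense', 'snapshot']
18.700000000000003
(262, 145) [110 106  99]
(253, 172) [112 108 101]
(267, 145) [115 100  84]
(290, 150) [147 128 109]
(380, 185) [153 155 162]
(372, 185) [150 128 110]
(365, 180) [118 104  90]
(352, 177) [123 121 117]
bed [[250.9, 159.4], [258.3, 124.8], [269.4, 127.2], [262.0, 161.7]] [[618.1, 253.8, 25.0], [743.0, 228.0, 25.0], [733.7, 187.9, 25.0], [609.1, 214.0, 25.0]] [40.8, 127.6, 41.1, 127.4]
hood [[238.7, 180.0], [241.8, 164.0], [265.7, 168.6], [262.7, 184.6]] [[541.3, 292.2, 53.0], [597.6, 281.6, 53.0], [580.4, 197.5, 53.0], [524.3, 208.3, 53.0]] [85.7, 57.3, 85.9, 57.1]
```

View pics/m.png

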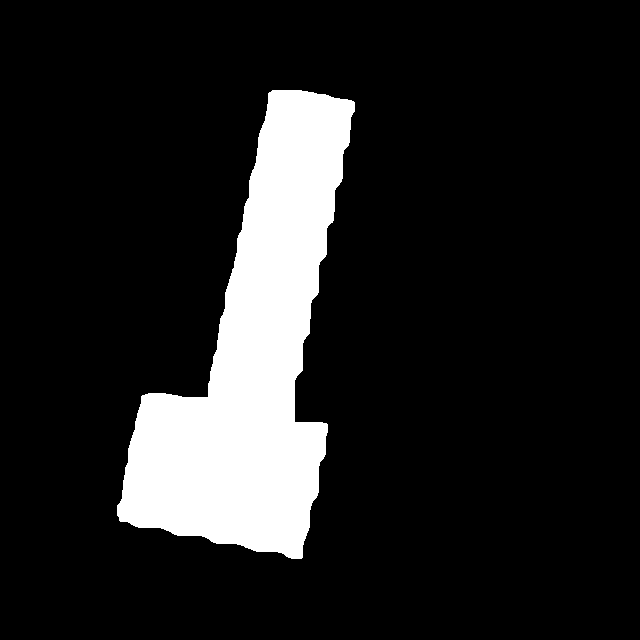

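```bash
python3 - <<'E'
from h import *
t=cv2.imread("pics/top0.png")[:,:,::-1]; sd=cv2.imread("pics/side0.png")[:,:,::-1]
d=np.array([-.9795,.2016]);n=np.array([-.2016,-.9795]);o=np.array([630.7,230.1])
P=[[*(o+a*d+b*n),z] for a,b,z in[(-110,21,25),(-110,-21,25),(40,43,53),(40,-43,53),(100,43,53),(100,-43,53)]]
print("dock side proj",np.round(proj("side",P),1).tolist())
def m(im,x0,y0,x1,y1,f,z,n,s=8):
    u=cv2.resize(im[y0:y1,x0:x1],None,fx=s,fy=s,interpolation=cv2.INTER_CUBIC).astype(int)
    g=cv2.morphologyEx(f(u).astype(np.uint8),cv2.MORPH_OPEN,np.ones((9,9)))
    c=max(cv2.findContours(g,0,2)[0],key=cv2.contourArea)
    r=cv2.boxPoints(cv2.minAreaRect(c))/s-.5+0.5/s+[x0,y0]
    W=onz(n,r,z);print(np.round(r,1).tolist(),np.round(W,1).tolist(),[round(float(np.linalg.norm(W[i]-W[i-1])),1) for i in range(4)])
white=lambda u:(u[...,0]-u[...,2]<15)&(u.mean(2)>120)
print("nose");m(t,370,180,392,196,white,14,"top")
print("note");m(t,363,149,400,173,lambda u:(u.mean(2)>130),80,"top")
dark=lambda u:u.mean(2)<75
print("lipL foot tops");
for px in [(356.2,180.9),(364.2,181.4),(395.8,181),(405.9,180.8),(355.8,170),(404.8,169.6)]:
    print(px,np.round(onz("top",[px],42)[0],1))
E
```

```text
dock side proj [[341.4, 174.4], [335.2, 169.4], [306.4, 179.4], [294.8, 168.7], [290.0, 183.5], [278.9, 172.4]]
nose
[[375.5, 179.6], [384.2, 179.4], [384.5, 191.4], [375.8, 191.6]] [[542.9, -189.2, 14.0], [543.4, -220.1, 14.0], [500.2, -220.3, 14.0], [499.8, -189.4, 14.0]] [43.1, 30.9, 43.1, 30.9]
note
[[362.6, 148.6], [399.4, 148.6], [399.4, 172.4], [362.6, 172.4]] [[642.9, -138.4, 80.0], [642.1, -265.5, 80.0], [559.3, -263.5, 80.0], [560.3, -137.0, 80.0]] [82.6, 127.1, 82.7, 126.5]
lipL foot tops
(356.2, 180.9) [ 535.6 -118.    42. ]
(364.2, 181.4) [ 533.6 -145.9   42. ]
(395.8, 181) [ 534.1 -256.8   42. ]
(405.9, 180.8) [ 534.6 -292.4   42. ]
(355.8, 170) [ 574.  -117.1   42. ]
(404.8, 169.6) [ 574.1 -289.4   42. ]
```

```bash
cat >> h.py <<'E'
from scipy.spatial.transform import Rotation as Ro
def go(pos,rpy,s=None):
    s=s or sense()
    R=Ro.from_euler("xyz",s["tcp_rot"],degrees=True);Rt=Ro.from_euler("xyz",rpy,degrees=True)
    rv=(R.inv()*Rt).as_rotvec(degrees=True)
    d=np.array(pos)-s["tool_pos"]
    print("t",round(s["time"],2),"pos",np.round(s["tool_pos"],1),"rpy",np.round(s["tcp_rot"],1),"gap",round(s["finger_gap"],1),"F",np.round(s["ft_force"],1),"J",np.round(s["joint_pos"],0))
    print("rot(tool,deg)",np.round(rv,2),"| shift cm before rot",np.round(R.inv().apply(d)/10,2),"| after rot",np.round(Rt.inv().apply(d)/10,2),"| world",np.round(d,1))
def tiltrpy(yaw,tilt):
    # yaw of tool, then turn ay=tilt about tool y
    return (Ro.from_euler("xyz",[180,0,yaw],degrees=True)*Ro.from_rotvec([0,tilt,0],degrees=True)).as_euler("xyz",degrees=True)
E
python3 - <<'E'
from h import *
print(np.round(proj("side",[[500,-189.5,14],[500,-220,14],[534,-146,42],[534,-257,42]]),1).tolist())
r=tiltrpy(180,-15);print(r)
go([500,-205,150],r)
E
```

```text
[[374.0, 256.2], [382.5, 261.9], [371.8, 235.5], [403.1, 255.2]]
[180.  15. 180.]
t 0.1 pos [255.2 542.5 230.3] rpy [-179.9   -0.   154.8] gap 85.3 F [-0.8 -0.1  0.3] J [60.  8. 85.  0. 87. -5.]
rot(tool,deg) [ -3.39 -14.79 -25.04] | shift cm before rot [-53.98 -57.2    8.12] | after rot [-21.57 -74.75  14.1 ] | world [ 244.8 -747.5  -80.3]
```

Request:
{"api": "step_arm", "payload": {
  "plan": [
    {"grip": 6.5,"ax": -0.68,"ay": -2.96,"az": -5},
    {"grip": 6.5,"ax": -0.68,"ay": -2.96,"az": -5},
    {"grip": 6.5,"ax": -0.68,"ay": -2.96,"az": -5},
    {"grip": 6.5,"ax": -0.68,"ay": -2.96,"az": -5},
    {"grip": 6.5,"ax": -0.68,"ay": -2.96,"az": -5},
    {"grip": 6.5,"tx": -1.08,"ty": -3.74,"tz": 0.7},
    {"grip": 6.5,"tx": -1.08,"ty": -3.74,"tz": 0.7},
    {"grip": 6.5,"tx": -1.08,"ty": -3.74,"tz": 0.7}
  ]
}}

```text
invalid input
```

Request:
{"api": "step_arm", "payload": {
  "plan": [
    {"grip": 6.5,"tx": -1.08,"ty": -3.74,"tz": 0.7},
    {"grip": 6.5,"tx": -1.08,"ty": -3.74,"tz": 0.7},
    {"grip": 6.5,"tx": -1.08,"ty": -3.74,"tz": 0.7},
    {"grip": 6.5,"tx": -1.08,"ty": -3.74,"tz": 0.7},
    {"grip": 6.5,"tx": -1.08,"ty": -3.74,"tz": 0.7},
    {"grip": 6.5,"tx": -1.08,"ty": -3.74,"tz": 0.7},
    {"grip": 6.5,"tx": -1.08,"ty": -3.74,"tz": 0.7},
    {"grip": 6.5,"tx": -1.08,"ty": -3.74,"tz": 0.7}
  ]
}}

```text
invalid input
```

Request:
{"api": "step_arm", "payload": {
  "plan": [
    {"grip": 6.5,"tx": -1.08,"ty": -3.74,"tz": 0.7},
    {"grip": 6.5,"tx": -1.08,"ty": -3.74,"tz": 0.7},
    {"grip": 6.5,"tx": -1.08,"ty": -3.74,"tz": 0.7},
    {"grip": 6.5,"tx": -1.08,"ty": -3.74,"tz": 0.7},
    {"grip": 6.5,"tx": -1.08,"ty": -3.74,"tz": 0.7},
    {"grip": 6.5,"tx": -1.08,"ty": -3.74,"tz": 0.7},
    {"grip": 6.5,"tx": -1.08,"ty": -3.74,"tz": 0.7},
    {"grip": 6.5,"tx": -1.08,"ty": -3.74,"tz": 0.7}
  ]
}}

```text
invalid input
```

```bash
python3 - <<'E'
from h import *
go([515,-205,60],[180,15,180])
go([515,-205,5],[180,15,180])
E
```

```text
t 0.1 pos [255.2 542.5 230.3] rpy [-179.9   -0.   154.8] gap 85.3 F [-0.8 -0.1  0.3] J [60.  8. 85.  0. 87. -5.]
rot(tool,deg) [ -3.39 -14.79 -25.04] | shift cm before rot [-55.33 -56.55  17.12] | after rot [-20.69 -74.75  23.18] | world [ 259.8 -747.5 -170.3]
t 0.1 pos [255.2 542.5 230.3] rpy [-179.9   -0.   154.8] gap 85.3 F [-0.8 -0.1  0.3] J [60.  8. 85.  0. 87. -5.]
rot(tool,deg) [ -3.39 -14.79 -25.04] | shift cm before rot [-55.34 -56.54  22.62] | after rot [-19.27 -74.75  28.49] | world [ 259.8 -747.5 -225.3]
```

Request:
{"api": "step_arm", "payload": {
  "plan": [
    {"grip": 6.5,"tx": 0,"ty": 0,"tz": 0,"ax": -0.7,"ay": -3,"az": -5},
    {"grip": 6.5,"tx": 0,"ty": 0,"tz": 0,"ax": -0.7,"ay": -3,"az": -5},
    {"grip": 6.5,"tx": 0,"ty": 0,"tz": 0,"ax": -0.7,"ay": -3,"az": -5},
    {"grip": 6.5,"tx": 0,"ty": 0,"tz": 0,"ax": -0.7,"ay": -3,"az": -5},
    {"grip": 6.5,"tx": 0,"ty": 0,"tz": 0,"ax": -0.7,"ay": -3,"az": -5}
  ]
}}

```text
time: 0.52
tool_pos: [255.3, 542.9, 230.9]
tcp_rot: [179.9, 15.4, -179.8]
ft_force: [-0.1, 0.5, -0.6]
finger_gap: 65.2
```

Request:
{"api": "step_arm", "payload": {
  "plan": [
    {"grip": 6.5,"tx": -1,"ty": -3.8,"tz": 0.7,"ax": 0,"ay": 0,"az": 0},
    {"grip": 6.5,"tx": -1,"ty": -3.8,"tz": 0.7,"ax": 0,"ay": 0,"az": 0},
    {"grip": 6.5,"tx": -1,"ty": -3.8,"tz": 0.7,"ax": 0,"ay": 0,"az": 0},
    {"grip": 6.5,"tx": -1,"ty": -3.8,"tz": 0.7,"ax": 0,"ay": 0,"az": 0},
    {"grip": 6.5,"tx": -1,"ty": -3.8,"tz": 0.7,"ax": 0,"ay": 0,"az": 0},
    {"grip": 6.5,"tx": -1,"ty": -3.8,"tz": 0.7,"ax": 0,"ay": 0,"az": 0},
    {"grip": 6.5,"tx": -1,"ty": -3.8,"tz": 0.7,"ax": 0,"ay": 0,"az": 0},
    {"grip": 6.5,"tx": -1,"ty": -3.8,"tz": 0.7,"ax": 0,"ay": 0,"az": 0}
  ]
}}

```text
time: 1.18
tool_pos: [347.0, 237.3, 196.9]
tcp_rot: [179.9, 15.3, 180.0]
ft_force: [1.3, -0.5, 0.8]
finger_gap: 65.0
```

Request:
{"api": "step_arm", "payload": {
  "plan": [
    {"grip": 6.5,"tx": -1,"ty": -3.8,"tz": 0.7,"ax": 0,"ay": 0,"az": 0},
    {"grip": 6.5,"tx": -1,"ty": -3.8,"tz": 0.7,"ax": 0,"ay": 0,"az": 0},
    {"grip": 6.5,"tx": -1,"ty": -3.8,"tz": 0.7,"ax": 0,"ay": 0,"az": 0},
    {"grip": 6.5,"tx": -1,"ty": -3.8,"tz": 0.7,"ax": 0,"ay": 0,"az": 0},
    {"grip": 6.5,"tx": -1,"ty": -3.8,"tz": 0.7,"ax": 0,"ay": 0,"az": 0},
    {"grip": 6.5,"tx": -1,"ty": -3.8,"tz": 0.7,"ax": 0,"ay": 0,"az": 0},
    {"grip": 6.5,"tx": -1,"ty": -3.8,"tz": 0.7,"ax": 0,"ay": 0,"az": 0},
    {"grip": 6.5,"tx": -1,"ty": -3.8,"tz": 0.7,"ax": 0,"ay": 0,"az": 0}
  ]
}}

```text
time: 1.85
tool_pos: [438.9, -67.3, 163.7]
tcp_rot: [179.9, 15.3, 179.9]
ft_force: [1.4, 0.9, -0.2]
finger_gap: 65.0
```

```bash
python3 - <<'E'
from h import *
go([515,-205,60],[180,15,180])
go([515,-205,5],[180,15,180])
E
```

```text
t 1.85 pos [438.9 -67.3 163.7] rpy [179.9  15.3 179.9] gap 65.0 F [ 1.4  0.9 -0.2] J [ -20.  -33.  128.    6.   70. -111.]
rot(tool,deg) [ 0.11  0.34 -0.11] | shift cm before rot [ -4.62 -13.78  11.99] | after rot [ -4.66 -13.77  11.98] | world [  76.1 -137.7 -103.7]
t 1.85 pos [438.9 -67.3 163.7] rpy [179.9  15.3 179.9] gap 65.0 F [ 1.4  0.9 -0.2] J [ -20.  -33.  128.    6.   70. -111.]
rot(tool,deg) [ 0.11  0.34 -0.11] | shift cm before rot [ -3.16 -13.8   17.29] | after rot [ -3.24 -13.77  17.3 ] | world [  76.1 -137.7 -158.7]
```

Request:
{"api": "step_arm", "payload": {
  "plan": [
    {"grip": 6.5,"tx": -0.92,"ty": -2.76,"tz": 2.4,"ax": 0,"ay": 0,"az": 0},
    {"grip": 6.5,"tx": -0.92,"ty": -2.76,"tz": 2.4,"ax": 0,"ay": 0,"az": 0},
    {"grip": 6.5,"tx": -0.92,"ty": -2.76,"tz": 2.4,"ax": 0,"ay": 0,"az": 0},
    {"grip": 6.5,"tx": -0.92,"ty": -2.76,"tz": 2.4,"ax": 0,"ay": 0,"az": 0},
    {"grip": 6.5,"tx": -0.92,"ty": -2.76,"tz": 2.4,"ax": 0,"ay": 0,"az": 0},
    {"grip": 6.5,"tx": 0,"ty": 0,"tz": 0,"ax": 0,"ay": 0,"az": 0}
  ]
}}

```text
time: 2.35
tool_pos: [512.2, -204.6, 51.5]
tcp_rot: [179.5, 14.7, 179.7]
ft_force: [-1.7, 1.1, -1.9]
finger_gap: 64.8
```

```bash
python3 - <<'E'
from h import *
go([515,-205,5],[180,15,180])
s=snapshot("side");crop(s,320,170,450,280,6,"s1.png")
t=snapshot("top");crop(t,340,138,420,208,8,"t1.png")
E
```

```text
t 2.35 pos [ 512.2 -204.6   51.5] rpy [179.5  14.7 179.7] gap 64.8 F [-1.7  1.1 -1.9] J [ -33.   -2.  116.   10.   54. -127.]
rot(tool,deg) [ 0.37 -0.3  -0.3 ] | shift cm before rot [ 0.91 -0.07  4.57] | after rot [ 0.93 -0.04  4.57] | world [  2.8  -0.4 -46.5]
```

View pics/s1.png

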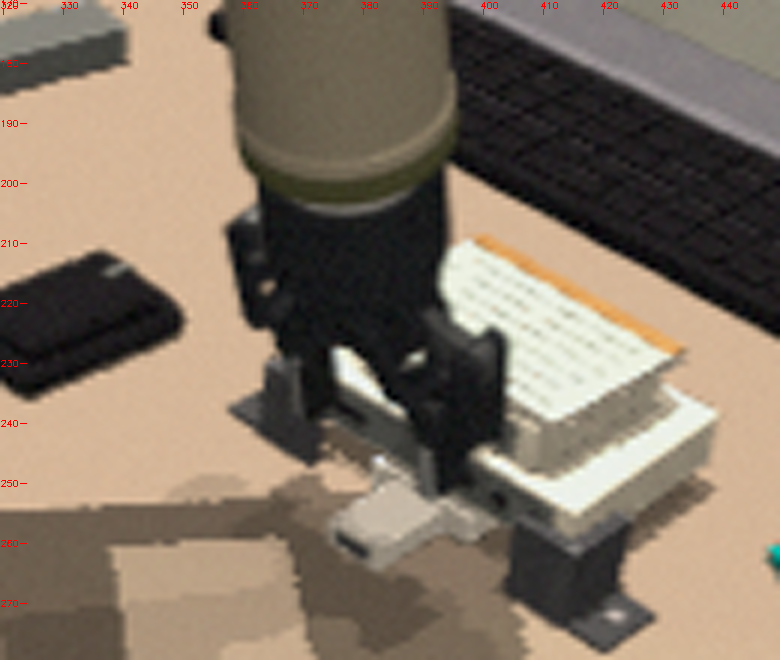

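Request:
{"api": "step_arm", "payload": {
  "plan": [
    {"grip": 6.5,"tx": 0.23,"ty": 0,"tz": 1.1,"ax": 0,"ay": 0,"az": 0},
    {"grip": 6.5,"tx": 0.23,"ty": 0,"tz": 1.1,"ax": 0,"ay": 0,"az": 0},
    {"grip": 6.5,"tx": 0.23,"ty": 0,"tz": 1.1,"ax": 0,"ay": 0,"az": 0},
    {"grip": 6.5,"tx": 0.23,"ty": 0,"tz": 1.1,"ax": 0,"ay": 0,"az": 0},
    {"grip": 6.5,"tx": 0,"ty": 0,"tz": 0,"ax": 0,"ay": 0,"az": 0}
  ]
}}

```text
time: 2.87
tool_pos: [516.1, -201.1, 12.5]
tcp_rot: [179.8, 15.1, 180.0]
ft_force: [-0.1, -0.3, -0.5]
finger_gap: 65.1
```

Request:
{"api": "step_arm", "payload": {
  "plan": [
    {"grip": 2.0,"tx": 0,"ty": 0,"tz": 0,"ax": 0,"ay": 0,"az": 0},
    {"grip": 2.0,"tx": 0,"ty": 0,"tz": 0,"ax": 0,"ay": 0,"az": 0},
    {"grip": 2.0,"tx": 0,"ty": 0,"tz": 0,"ax": 0,"ay": 0,"az": 0},
    {"grip": 2.0,"tx": 0,"ty": 0,"tz": 0,"ax": 0,"ay": 0,"az": 0},
    {"grip": 2.0,"tx": 0,"ty": 0,"tz": 0,"ax": 0,"ay": 0,"az": 0},
    {"grip": 2.0,"tx": 0,"ty": 0,"tz": 0,"ax": 0,"ay": 0,"az": 0}
  ],
  "newtons": 90
}}

```text
time: 3.37
tool_pos: [518.4, -203.3, 16.0]
tcp_rot: [179.9, 15.4, 179.9]
ft_force: [-0.3, -1.1, 4.4]
finger_gap: 20.1
```

```bash
python3 - <<'E'
from h import *
go([385,-205,6],[180,15,180])
s=snapshot("side");crop(s,320,170,450,280,6,"s2.png")
E
```

```text
t 3.37 pos [ 518.4 -203.3   16. ] rpy [179.9  15.4 179.9] gap 20.1 F [-0.3 -1.1  4.4] J [ -32.    1.  117.   11.   49. -128.]
rot(tool,deg) [ 0.07  0.38 -0.06] | shift cm before rot [13.13 -0.18 -2.57] | after rot [13.15 -0.17 -2.48] | world [-133.4   -1.7  -10. ]
```

View pics/s2.png

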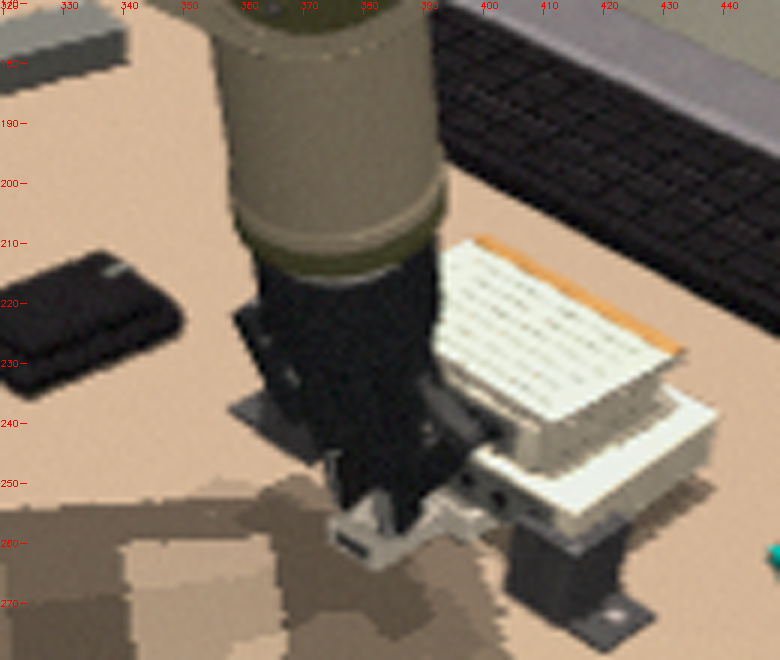

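Request:
{"api": "step_arm", "payload": {
  "plan": [
    {"grip": 6.5,"tx": 0,"ty": 0,"tz": 0,"ax": 0,"ay": 0,"az": 0},
    {"grip": 6.5,"tx": 0,"ty": 0,"tz": 0,"ax": 0,"ay": 0,"az": 0},
    {"grip": 6.5,"tx": 0,"ty": 0,"tz": 0,"ax": 0,"ay": 0,"az": 0},
    {"grip": 6.5,"tx": 0,"ty": 0,"tz": 0,"ax": 0,"ay": 0,"az": 0},
    {"grip": 6.5,"tx": 0,"ty": 0,"tz": 0,"ax": 0,"ay": 0,"az": 0}
  ]
}}

```text
time: 3.83
tool_pos: [517.3, -202.4, 14.5]
tcp_rot: [179.8, 15.2, 179.9]
ft_force: [-0.5, -0.1, -0.0]
finger_gap: 64.8
```

```bash
python3 - <<'E'
from h import *
go([515,-205,6],[180,15,180])
t=snapshot("top");crop(t,340,138,420,208,8,"t2.png")
go([515,-205,6],[180,15,180])
E
```

```text
t 3.83 pos [ 517.3 -202.4   14.5] rpy [179.8  15.2 179.9] gap 64.8 F [-0.5 -0.1 -0. ] J [ -32.    2.  117.   11.   49. -128.]
rot(tool,deg) [ 0.16  0.24 -0.07] | shift cm before rot [ 0.44 -0.26  0.76] | after rot [ 0.44 -0.26  0.77] | world [-2.3 -2.6 -8.5]
t 3.88 pos [ 517.4 -202.4   14.7] rpy [179.8  15.2 179.9] gap 64.8 F [-0.1  0.4  1. ] J [ -32.    2.  117.   11.   49. -128.]
rot(tool,deg) [ 0.16  0.25 -0.07] | shift cm before rot [ 0.46 -0.26  0.77] | after rot [ 0.45 -0.26  0.77] | world [-2.4 -2.6 -8.7]
```

View pics/t2.png

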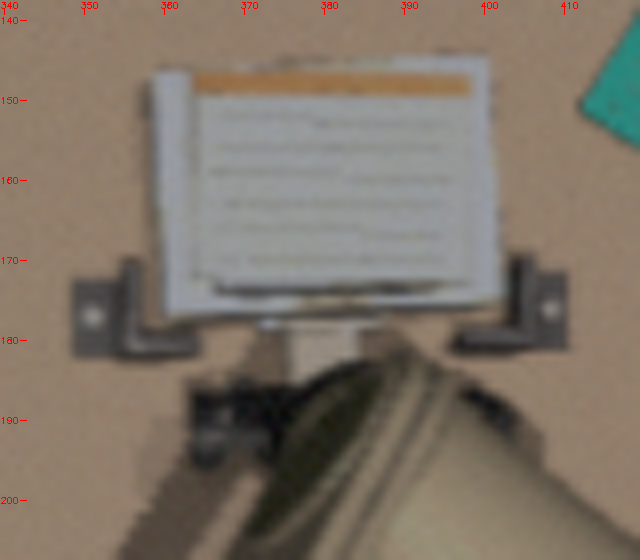

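Request:
{"api": "step_arm", "payload": {
  "plan": [
    {"grip": 6.5,"tx": 0.23,"ty": -0.13,"tz": 0.41,"ax": 0,"ay": 0,"az": 0},
    {"grip": 6.5,"tx": 0.23,"ty": -0.13,"tz": 0.41,"ax": 0,"ay": 0,"az": 0},
    {"grip": 6.5,"tx": 0,"ty": 0,"tz": 0,"ax": 0,"ay": 0,"az": 0},
    {"grip": 2.0,"tx": 0,"ty": 0,"tz": 0,"ax": 0,"ay": 0,"az": 0},
    {"grip": 2.0,"tx": 0,"ty": 0,"tz": 0,"ax": 0,"ay": 0,"az": 0},
    {"grip": 2.0,"tx": 0,"ty": 0,"tz": 0,"ax": 0,"ay": 0,"az": 0},
    {"grip": 2.0,"tx": 0,"ty": 0,"tz": 0,"ax": 0,"ay": 0,"az": 0},
    {"grip": 2.0,"tx": 0,"ty": 0,"tz": 0,"ax": 0,"ay": 0,"az": 0}
  ],
  "newtons": 90
}}

```text
time: 4.55
tool_pos: [515.6, -205.2, 6.5]
tcp_rot: [179.9, 15.3, 180.0]
ft_force: [-3.8, 1.7, 5.0]
finger_gap: 27.0
```

```bash
python3 - <<'E'
from h import *
go([385,-205,6],[180,15,180])
E
```

```text
t 4.55 pos [ 515.6 -205.2    6.5] rpy [179.9  15.3 180. ] gap 27.0 F [-3.8  1.7  5. ] J [ -32.    2.  117.   11.   48. -129.]
rot(tool,deg) [ 0.14  0.29 -0.03] | shift cm before rot [12.61  0.02 -3.4 ] | after rot [12.62  0.02 -3.33] | world [-130.6    0.2   -0.5]
```

Request:
{"api": "step_arm", "payload": {
  "plan": [
    {"grip": 2.0,"tx": 0.29,"ty": 0,"tz": -0.08,"ax": 0,"ay": 0,"az": 0},
    {"grip": 2.0,"tx": 0.29,"ty": 0,"tz": -0.08,"ax": 0,"ay": 0,"az": 0},
    {"grip": 2.0,"tx": 0.29,"ty": 0,"tz": -0.08,"ax": 0,"ay": 0,"az": 0},
    {"grip": 2.0,"tx": 0.29,"ty": 0,"tz": -0.08,"ax": 0,"ay": 0,"az": 0},
    {"grip": 2.0,"tx": 0,"ty": 0,"tz": 0,"ax": 0,"ay": 0,"az": 0}
  ]
}}

```text
time: 4.97
tool_pos: [503.6, -205.6, 6.5]
tcp_rot: [179.9, 15.4, 179.9]
ft_force: [3.9, 0.1, 1.7]
finger_gap: 26.9
```

```bash
python3 - <<'E'
from h import *
s=snapshot("side");crop(s,320,170,450,280,6,"s3.png")
t=snapshot("top");crop(t,340,138,420,208,8,"t3.png")
go([385,-205,6],[180,15,180])
E
```

```text
t 5.07 pos [ 503.6 -205.6    6.5] rpy [179.9  15.3 179.9] gap 26.5 F [ 2.8 -0.1  3. ] J [ -33.    1.  119.   11.   48. -130.]
rot(tool,deg) [ 0.09  0.34 -0.08] | shift cm before rot [11.45  0.05 -3.09] | after rot [11.47  0.06 -3.02] | world [-118.6    0.6   -0.5]
```

View pics/s3.png

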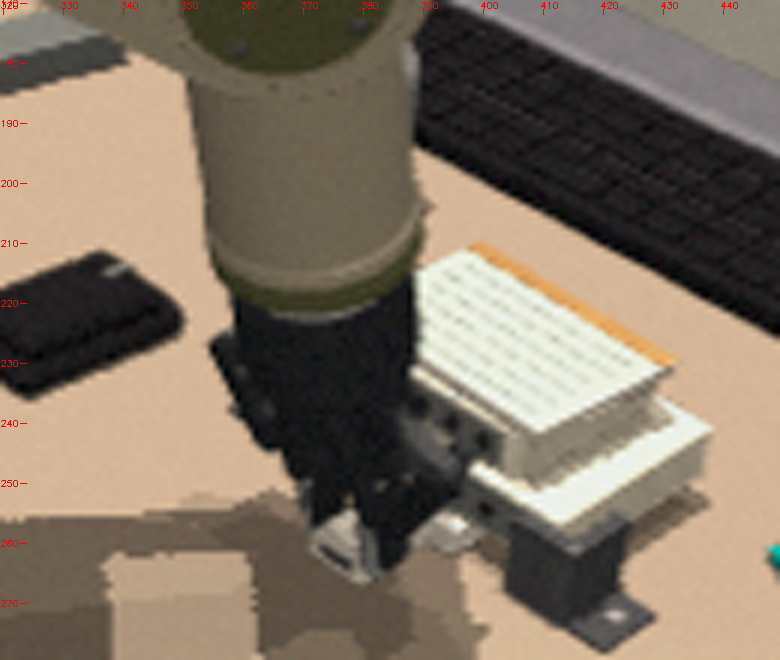

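View pics/t3.png

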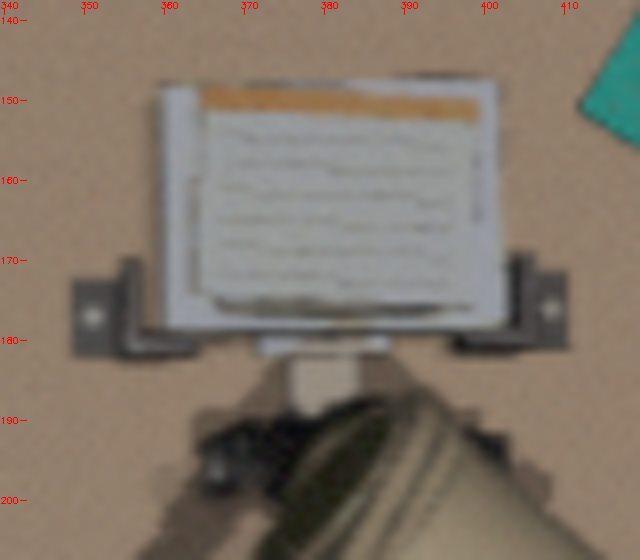

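Request:
{"api": "step_arm", "payload": {
  "plan": [
    {"grip": 2.0,"tx": 0.48,"ty": 0,"tz": -0.13,"ax": 0,"ay": 0,"az": 0},
    {"grip": 2.0,"tx": 0.48,"ty": 0,"tz": -0.13,"ax": 0,"ay": 0,"az": 0},
    {"grip": 2.0,"tx": 0.48,"ty": 0,"tz": -0.13,"ax": 0,"ay": 0,"az": 0},
    {"grip": 2.0,"tx": 0.48,"ty": 0,"tz": -0.13,"ax": 0,"ay": 0,"az": 0},
    {"grip": 2.0,"tx": 0.48,"ty": 0,"tz": -0.13,"ax": 0,"ay": 0,"az": 0},
    {"grip": 2.0,"tx": 0.48,"ty": 0,"tz": -0.13,"ax": 0,"ay": 0,"az": 0}
  ]
}}

```text
time: 5.57
tool_pos: [474.2, -205.6, 6.5]
tcp_rot: [179.9, 15.4, 179.9]
ft_force: [7.4, 0.3, -0.5]
finger_gap: 26.8
```

```bash
python3 - <<'E'
from h import *
s=snapshot("side");crop(s,320,170,450,280,6,"s4.png")
go([385,-205,6],[180,15,180])
E
```

```text
t 5.62 pos [ 473.7 -205.6    6.5] rpy [179.9  15.4 179.9] gap 26.8 F [1.9 0.7 3.7] J [ -36.   -4.  123.   12.   48. -133.]
rot(tool,deg) [ 0.09  0.38 -0.07] | shift cm before rot [ 8.56  0.05 -2.3 ] | after rot [ 8.58  0.06 -2.25] | world [-88.7   0.6  -0.5]
```

View pics/s4.png

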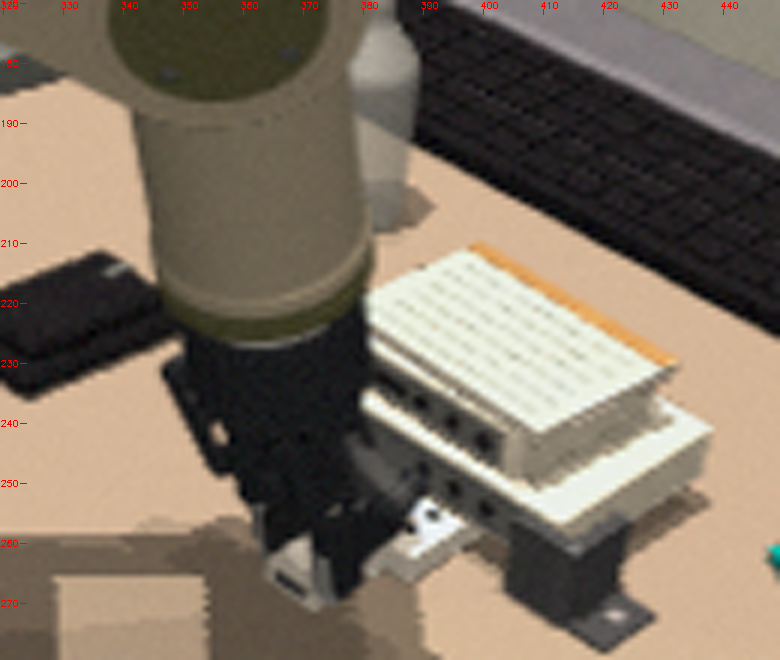

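Request:
{"api": "step_arm", "payload": {
  "plan": [
    {"grip": 2.0,"tx": 0.48,"ty": 0,"tz": -0.13,"ax": 0,"ay": 0,"az": 0},
    {"grip": 2.0,"tx": 0.48,"ty": 0,"tz": -0.13,"ax": 0,"ay": 0,"az": 0},
    {"grip": 2.0,"tx": 0.48,"ty": 0,"tz": -0.13,"ax": 0,"ay": 0,"az": 0},
    {"grip": 2.0,"tx": 0.48,"ty": 0,"tz": -0.13,"ax": 0,"ay": 0,"az": 0},
    {"grip": 2.0,"tx": 0.48,"ty": 0,"tz": -0.13,"ax": 0,"ay": 0,"az": 0},
    {"grip": 2.0,"tx": 0.48,"ty": 0,"tz": -0.13,"ax": 0,"ay": 0,"az": 0},
    {"grip": 2.0,"tx": 0.48,"ty": 0,"tz": -0.13,"ax": 0,"ay": 0,"az": 0},
    {"grip": 2.0,"tx": 0.48,"ty": 0,"tz": -0.13,"ax": 0,"ay": 0,"az": 0}
  ]
}}

```text
time: 6.28
tool_pos: [434.1, -205.6, 6.4]
tcp_rot: [179.9, 15.4, 179.9]
ft_force: [4.2, -0.5, 5.2]
finger_gap: 26.7
```

```bash
python3 - <<'E'
from h import *
s=snapshot("side");crop(s,320,170,450,280,6,"s5.png")
go([385,-205,6],[180,15,180])
E
```

```text
t 6.33 pos [ 433.6 -205.6    6.4] rpy [179.9  15.3 179.9] gap 27.2 F [-2.   0.3  8.6] J [ -39.  -10.  129.   13.   49. -136.]
rot(tool,deg) [ 0.09  0.35 -0.05] | shift cm before rot [ 4.69  0.06 -1.24] | after rot [ 4.7   0.06 -1.21] | world [-48.6   0.6  -0.4]
```

View pics/s5.png

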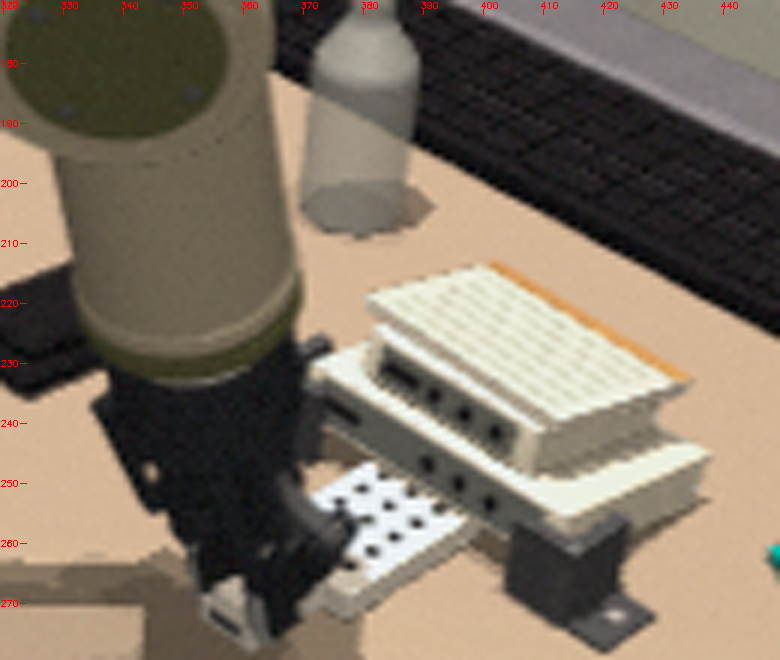

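Stack tipped rear-down as expected, in order. I continue.

Request:
{"api": "step_arm", "payload": {
  "plan": [
    {"grip": 2.0,"tx": 0.48,"ty": 0,"tz": -0.13,"ax": 0,"ay": 0,"az": 0},
    {"grip": 2.0,"tx": 0.48,"ty": 0,"tz": -0.13,"ax": 0,"ay": 0,"az": 0},
    {"grip": 2.0,"tx": 0.48,"ty": 0,"tz": -0.13,"ax": 0,"ay": 0,"az": 0},
    {"grip": 2.0,"tx": 0.48,"ty": 0,"tz": -0.13,"ax": 0,"ay": 0,"az": 0},
    {"grip": 2.0,"tx": 0.48,"ty": 0,"tz": -0.13,"ax": 0,"ay": 0,"az": 0},
    {"grip": 2.0,"tx": 0.48,"ty": 0,"tz": -0.13,"ax": 0,"ay": 0,"az": 0},
    {"grip": 2.0,"tx": 0.48,"ty": 0,"tz": -0.13,"ax": 0,"ay": 0,"az": 0},
    {"grip": 2.0,"tx": 0.48,"ty": 0,"tz": -0.13,"ax": 0,"ay": 0,"az": 0}
  ]
}}

```text
time: 7.0
tool_pos: [394.2, -205.7, 6.4]
tcp_rot: [179.9, 15.4, 179.9]
ft_force: [5.3, -0.3, 6.1]
finger_gap: 26.8
```

```bash
python3 - <<'E'
from h import *
s=snapshot("side");crop(s,320,170,450,280,6,"s6.png")
t=snapshot("top");crop(t,340,138,430,238,6,"t6.png")
go([385,-205,6],[180,15,180])
E
```

```text
t 7.1 pos [ 393.7 -205.7    6.4] rpy [179.9  15.3 179.9] gap 27.4 F [-2.2  1.1 11.8] J [ -43.  -16.  134.   13.   51. -140.]
rot(tool,deg) [ 0.08  0.33 -0.07] | shift cm before rot [ 0.85  0.07 -0.19] | after rot [ 0.86  0.07 -0.19] | world [-8.7  0.7 -0.4]
```

View pics/s6.png

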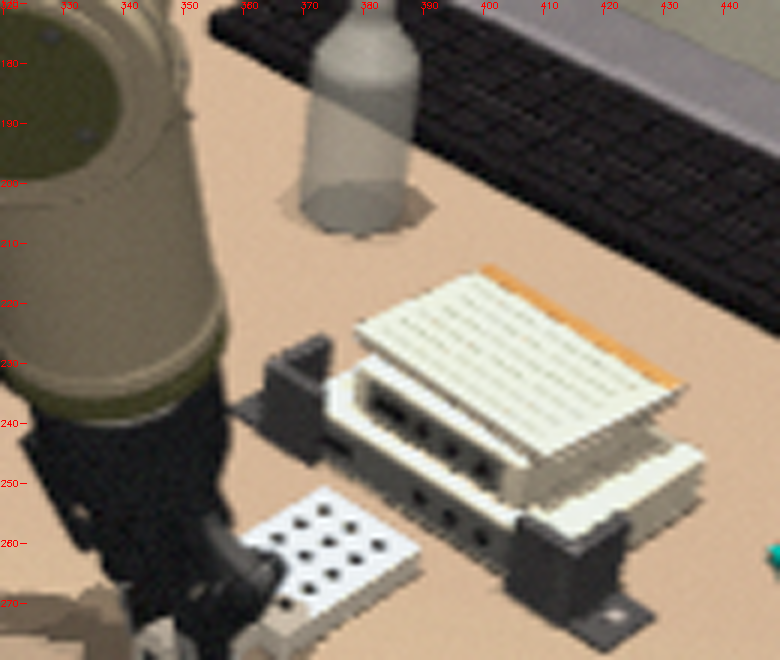

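View pics/t6.png

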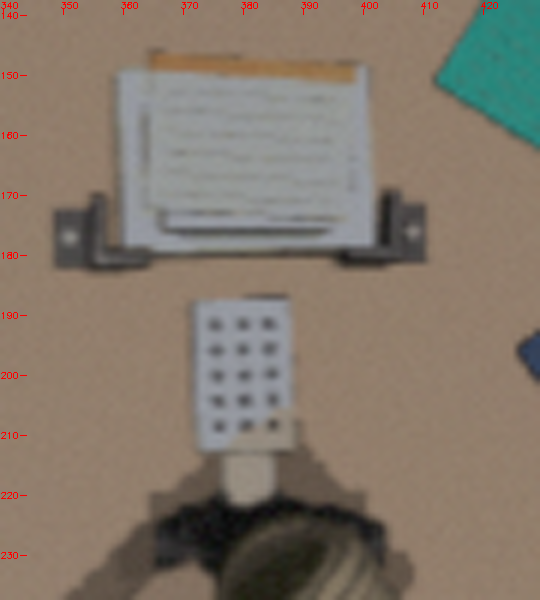

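Request:
{"api": "step_arm", "payload": {
  "plan": [
    {"grip": 5.5,"tx": 0,"ty": 0,"tz": 0,"ax": 0,"ay": 0,"az": 0},
    {"grip": 5.5,"tx": 0,"ty": 0,"tz": 0,"ax": 0,"ay": 0,"az": 0},
    {"grip": 5.5,"tx": 0,"ty": 0,"tz": 0,"ax": 0,"ay": 0,"az": 0},
    {"grip": 5.5,"tx": 0,"ty": 0,"tz": -1,"ax": 0,"ay": 0,"az": 0},
    {"grip": 8.5,"tx": 0,"ty": 0,"tz": -3,"ax": 0,"ay": 0,"az": 0},
    {"grip": 8.5,"tx": 0,"ty": 0,"tz": -3,"ax": 0,"ay": 5,"az": 0},
    {"grip": 8.5,"tx": 0,"ty": 0,"tz": -3,"ax": 0,"ay": 5,"az": 0},
    {"grip": 8.5,"tx": 0,"ty": 0,"tz": -3,"ax": 0,"ay": 5,"az": 0}
  ]
}}

```text
time: 7.77
tool_pos: [365.4, -205.5, 133.6]
tcp_rot: [179.9, -0.0, 179.8]
ft_force: [0.5, -0.2, -0.4]
finger_gap: 85.1
```

```bash
python3 - <<'E'
from h import *
s=snapshot("side");cv2.imwrite("pics/s7.png",s[:,:,::-1])
t=snapshot("top");crop(t,340,138,430,238,6,"t7.png");cv2.imwrite("pics/t7f.png",t[:,:,::-1])
go([467,-205,60],[180,0,180])
x0,y0,x1,y1,sc=365,183,395,236,8
u=cv2.resize(t[y0:y1,x0:x1],None,fx=sc,fy=sc,interpolation=cv2.INTER_CUBIC).astype(int)
g=((u[...,0]-u[...,2]<15)&(u.mean(2)>115)).astype(np.uint8)
g=cv2.morphologyEx(g,cv2.MORPH_CLOSE,np.ones((21,21)))
g=cv2.morphologyEx(g,cv2.MORPH_OPEN,np.ones((110,110)))
c=max(cv2.findContours(g,0,2)[0],key=cv2.contourArea)
r=cv2.boxPoints(cv2.minAreaRect(c))/sc-.5+.5/sc+[x0,y0]
W=onz("top",r,16);print(np.round(r,1).tolist(),np.round(W,1).tolist(),[round(float(np.linalg.norm(W[i]-W[i-1])),1) for i in range(4)],W.mean(0))
E
```

```text
t 7.87 pos [ 370.6 -207.5  138.1] rpy [-179.8    0.5 -180. ] gap 85.1 F [ 0.4 -0.9  0.3] J [ -36.  -18.  119.    0.   78. -126.]
rot(tool,deg) [-0.16  0.46  0.04] | shift cm before rot [-9.57  0.26  7.89] | after rot [-9.64  0.25  7.81] | world [ 96.4   2.5 -78.1]Traceback (most recent call last):
  File "<stdin>", line 10, in <module>
ValueError: max() iterable argument is empty
```

View pics/t7.png

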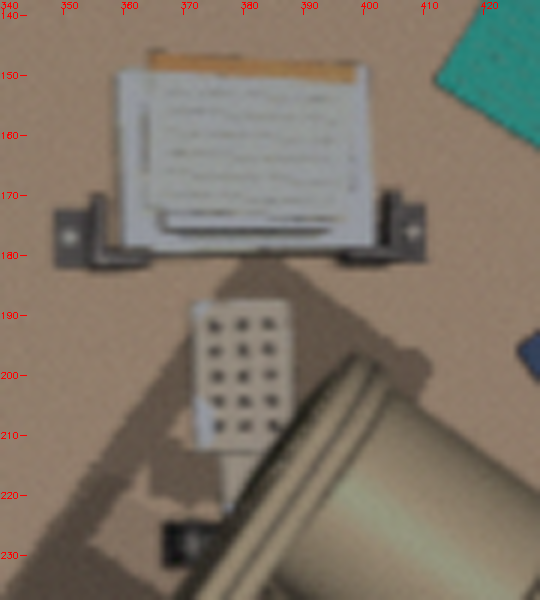

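View pics/s7.png

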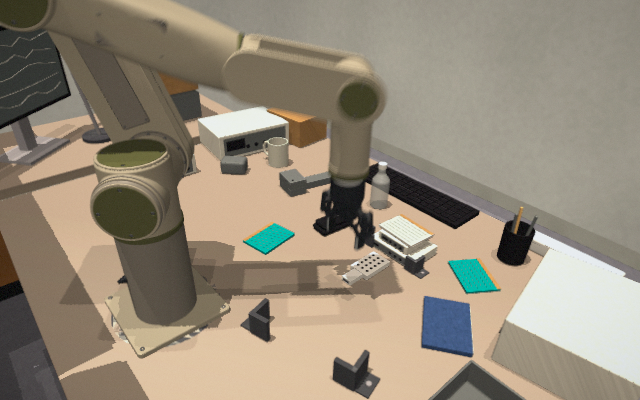

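```bash
python3 - <<'E'
from h import *
P=[(371.4,187.5),(387.9,187.3),(388.9,212.6),(372.3,212.7)]
W=onz("top",P,16);print(np.round(W,1).tolist(),W.mean(0),[round(float(np.linalg.norm(W[i]-W[i-1])),1) for i in range(4)])
go([467,-205,60],[180,0,180])
E
```

```text
[[514.4, -173.8, 16.0], [514.7, -232.5, 16.0], [424.7, -234.4, 16.0], [424.9, -175.5, 16.0]] [ 469.68957622 -204.04546463   16.        ] [89.5, 58.8, 90.0, 58.9]
t 7.87 pos [ 370.6 -207.5  138.1] rpy [-179.8    0.5 -180. ] gap 85.1 F [ 0.4 -0.9  0.3] J [ -36.  -18.  119.    0.   78. -126.]
rot(tool,deg) [-0.16  0.46  0.04] | shift cm before rot [-9.57  0.26  7.89] | after rot [-9.64  0.25  7.81] | world [ 96.4   2.5 -78.1]
```

Request:
{"api": "step_arm", "payload": {
  "plan": [
    {"grip": 8.5,"tx": -2.4,"ty": 0.09,"tz": 2.5,"ax": 0,"ay": 0.1,"az": 0},
    {"grip": 8.5,"tx": -2.4,"ty": 0.09,"tz": 2.5,"ax": 0,"ay": 0.1,"az": 0},
    {"grip": 8.5,"tx": -2.4,"ty": 0.09,"tz": 2.5,"ax": 0,"ay": 0.1,"az": 0},
    {"grip": 8.5,"tx": -2.4,"ty": 0.09,"tz": 2.5,"ax": 0,"ay": 0.1,"az": 0},
    {"grip": 8.5,"tx": 0,"ty": 0,"tz": 0,"ax": 0,"ay": 0,"az": 0},
    {"grip": 8.5,"tx": 0,"ty": 0,"tz": 0,"ax": 0,"ay": 0,"az": 0},
    {"grip": 8.5,"tx": 0,"ty": 0,"tz": 0,"ax": 0,"ay": 0,"az": 0},
    {"grip": 8.5,"tx": 0,"ty": 0,"tz": 0,"ax": 0,"ay": 0,"az": 0}
  ]
}}

```text
time: 8.53
tool_pos: [463.7, -202.2, 34.1]
tcp_rot: [179.9, -0.0, 180.0]
ft_force: [0.7, 0.8, 0.2]
finger_gap: 84.9
```

```bash
python3 - <<'E'
from h import *
go([466,-204,4],[180,0,180])
s=snapshot("side");crop(s,310,180,440,280,6,"s8.png")
E
```

```text
t 8.53 pos [ 463.7 -202.2   34.1] rpy [179.9  -0.  180. ] gap 84.9 F [0.7 0.8 0.2] J [ -29.    4.  111.    0.   65. -119.]
rot(tool,deg) [ 0.09 -0.02 -0.04] | shift cm before rot [-0.24 -0.18  3.01] | after rot [-0.23 -0.18  3.01] | world [  2.3  -1.8 -30.1]
```

View pics/s8.png

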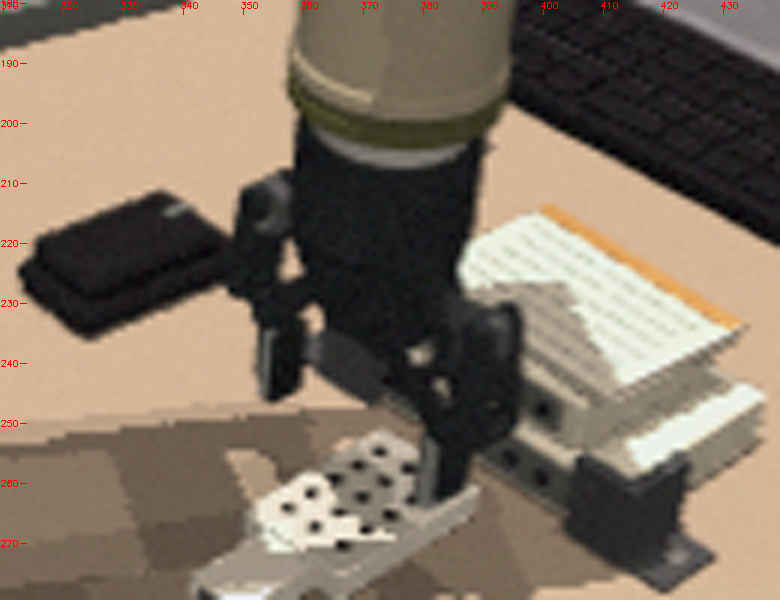

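Request:
{"api": "step_arm", "payload": {
  "plan": [
    {"grip": 8.5,"tx": -0.06,"ty": -0.05,"tz": 0.82,"ax": 0,"ay": 0,"az": 0},
    {"grip": 8.5,"tx": -0.06,"ty": -0.05,"tz": 0.82,"ax": 0,"ay": 0,"az": 0},
    {"grip": 8.5,"tx": -0.06,"ty": -0.05,"tz": 0.82,"ax": 0,"ay": 0,"az": 0},
    {"grip": 8.5,"tx": -0.06,"ty": -0.05,"tz": 0.82,"ax": 0,"ay": 0,"az": 0},
    {"grip": 8.5,"tx": 0,"ty": 0,"tz": 0,"ax": 0,"ay": 0,"az": 0},
    {"grip": 8.5,"tx": 0,"ty": 0,"tz": 0,"ax": 0,"ay": 0,"az": 0}
  ]
}}

```text
time: 9.08
tool_pos: [465.0, -203.2, -1.1]
tcp_rot: [179.8, -0.2, 180.0]
ft_force: [0.4, -0.5, -0.0]
finger_gap: 84.9
```

Request:
{"api": "step_arm", "payload": {
  "plan": [
    {"grip": 5,"tx": 0,"ty": 0,"tz": 0,"ax": 0,"ay": 0,"az": 0},
    {"grip": 5,"tx": 0,"ty": 0,"tz": 0,"ax": 0,"ay": 0,"az": 0},
    {"grip": 5,"tx": 0,"ty": 0,"tz": 0,"ax": 0,"ay": 0,"az": 0},
    {"grip": 5,"tx": 0,"ty": 0,"tz": 0,"ax": 0,"ay": 0,"az": 0},
    {"grip": 5,"tx": 0,"ty": 0,"tz": 0,"ax": 0,"ay": 0,"az": 0}
  ],
  "newtons": 60
}}

```text
time: 9.5
tool_pos: [466.6, -203.9, 0.9]
tcp_rot: [179.9, -0.1, 180.0]
ft_force: [-1.1, 0.8, 6.6]
finger_gap: 56.4
```

```bash
python3 - <<'E'
from h import *
go([466,-204,1],[180,0,180])
s=snapshot("side");crop(s,310,180,440,280,6,"s9.png")
E
```

```text
t 9.5 pos [ 466.6 -203.9    0.9] rpy [ 1.799e+02 -1.000e-01  1.800e+02] gap 56.4 F [-1.1  0.8  6.6] J [ -29.    8.  111.    0.   62. -119.]
rot(tool,deg) [ 0.11 -0.05 -0.03] | shift cm before rot [ 0.06 -0.01 -0.01] | after rot [ 0.06 -0.01 -0.01] | world [-0.6 -0.1  0.1]
```

View pics/s9.png

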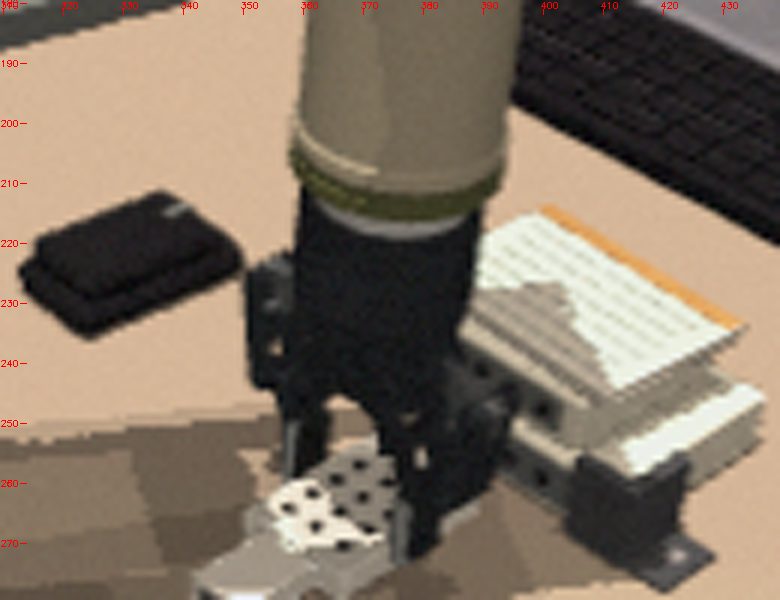

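Request:
{"api": "step_arm", "payload": {
  "plan": [
    {"grip": 5,"tx": 0,"ty": 0,"tz": -0.7,"ax": 0,"ay": 0,"az": 0},
    {"grip": 5,"tx": 0,"ty": 0,"tz": -1.5,"ax": 0,"ay": 0,"az": 0},
    {"grip": 5,"tx": 0,"ty": 0,"tz": -2.5,"ax": 0,"ay": 0,"az": 0},
    {"grip": 5,"tx": 0,"ty": 0,"tz": -2.5,"ax": 0,"ay": 0,"az": 0},
    {"grip": 5,"tx": 0,"ty": 0,"tz": -2.5,"ax": 0,"ay": 0,"az": 0},
    {"grip": 5,"tx": 0,"ty": 0,"tz": -2.5,"ax": 0,"ay": 0,"az": 0},
    {"grip": 5,"tx": 0,"ty": 0,"tz": -2.5,"ax": 0,"ay": 0,"az": 0},
    {"grip": 5,"tx": 0,"ty": 0,"tz": -1.5,"ax": 0,"ay": 0,"az": 0}
  ]
}}

```text
time: 10.22
tool_pos: [467.0, -204.4, 165.3]
tcp_rot: [179.9, 0.0, 180.0]
ft_force: [0.6, -0.1, -1.3]
finger_gap: 56.4
```

```bash
python3 - <<'E'
from h import *
go([688.5,218.2,60],[180,0,168.4])
s=snapshot("side");crop(s,300,150,440,280,5,"s10.png")
E
```

```text
t 10.22 pos [ 467.  -204.4  165.3] rpy [179.9   0.  180. ] gap 56.4 F [ 0.6 -0.1 -1.3] J [ -29.   -4.  104.    0.   80. -119.]
rot(tool,deg) [ 0.06  0.03 11.57] | shift cm before rot [-22.12  42.27  10.58] | after rot [-13.2   45.86  10.53] | world [ 221.5  422.6 -105.3]
```

View pics/s10.png

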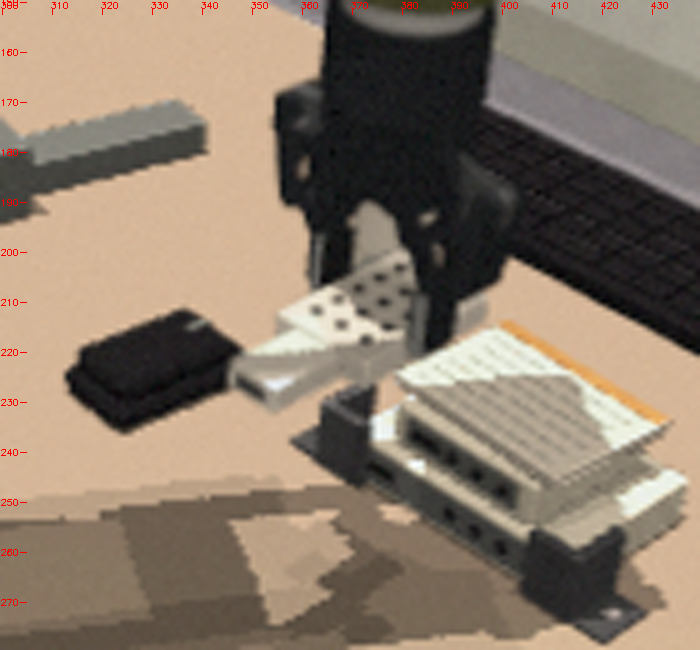

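Request:
{"api": "step_arm", "payload": {
  "plan": [
    {"grip": 5,"tx": -1.58,"ty": 3.02,"tz": 0,"ax": 0,"ay": 0,"az": 0},
    {"grip": 5,"tx": -1.58,"ty": 3.02,"tz": 0,"ax": 0,"ay": 0,"az": 0},
    {"grip": 5,"tx": -1.58,"ty": 3.02,"tz": 0,"ax": 0,"ay": 0,"az": 0},
    {"grip": 5,"tx": -1.58,"ty": 3.02,"tz": 0,"ax": 0,"ay": 0,"az": 0},
    {"grip": 5,"tx": -1.58,"ty": 3.02,"tz": 0,"ax": 0,"ay": 0,"az": 0},
    {"grip": 5,"tx": -1.58,"ty": 3.02,"tz": 0,"ax": 0,"ay": 0,"az": 0},
    {"grip": 5,"tx": -1.58,"ty": 3.02,"tz": 0,"ax": 0,"ay": 0,"az": 0},
    {"grip": 5,"tx": -1.58,"ty": 3.02,"tz": 0,"ax": 0,"ay": 0,"az": 0}
  ]
}}

```text
time: 10.93
tool_pos: [592.7, 39.2, 161.3]
tcp_rot: [179.9, -0.2, 180.0]
ft_force: [1.0, -1.2, -2.3]
finger_gap: 56.4
```

Request:
{"api": "step_arm", "payload": {
  "plan": [
    {"grip": 5,"tx": -1.58,"ty": 3.02,"tz": 0,"ax": 0,"ay": 0,"az": 0},
    {"grip": 5,"tx": -1.58,"ty": 3.02,"tz": 0,"ax": 0,"ay": 0,"az": 0},
    {"grip": 5,"tx": -1.58,"ty": 3.02,"tz": 0,"ax": 0,"ay": 0,"az": 0},
    {"grip": 5,"tx": -1.58,"ty": 3.02,"tz": 0,"ax": 0,"ay": 0,"az": 0},
    {"grip": 5,"tx": -1.58,"ty": 3.02,"tz": 0,"ax": 0,"ay": 0,"az": 0},
    {"grip": 5,"tx": -1.58,"ty": 3.02,"tz": 0,"ax": 0,"ay": 0,"az": 0},
    {"grip": 5,"tx": 0,"ty": 0,"tz": 0,"ax": 0,"ay": 0,"az": 5.8},
    {"grip": 5,"tx": 0,"ty": 0,"tz": 0,"ax": 0,"ay": 0,"az": 5.8}
  ]
}}

```text
time: 11.6
tool_pos: [687.0, 220.9, 159.8]
tcp_rot: [179.9, -0.3, 168.3]
ft_force: [0.7, 0.1, -1.7]
finger_gap: 56.3
```

Request:
{"api": "step_arm", "payload": {
  "plan": [
    {"grip": 5,"tx": 0,"ty": 0,"tz": 2.5,"ax": 0,"ay": 0,"az": 0},
    {"grip": 5,"tx": 0,"ty": 0,"tz": 2.5,"ax": 0,"ay": 0,"az": 0},
    {"grip": 5,"tx": 0,"ty": 0,"tz": 2.0,"ax": 0,"ay": 0,"az": 0},
    {"grip": 5,"tx": 0,"ty": 0,"tz": 2.0,"ax": 0,"ay": 0,"az": 0},
    {"grip": 5,"tx": 0,"ty": 0,"tz": 1.0,"ax": 0,"ay": 0,"az": 0},
    {"grip": 5,"tx": 0,"ty": 0,"tz": 0,"ax": 0,"ay": 0,"az": 0},
    {"grip": 5,"tx": 0,"ty": 0,"tz": 0,"ax": 0,"ay": 0,"az": 0},
    {"grip": 5,"tx": 0,"ty": 0,"tz": 0,"ax": 0,"ay": 0,"az": 0}
  ]
}}

```text
time: 12.27
tool_pos: [688.4, 219.2, 64.2]
tcp_rot: [179.8, -0.0, 168.4]
ft_force: [-0.1, -0.1, -1.0]
finger_gap: 56.4
```

```bash
python3 - <<'E'
from h import *
go([688.5,218.2,27],[180,0,168.4])
s=snapshot("side");crop(s,250,110,380,220,6,"s11.png")
t=snapshot("top");crop(t,225,105,305,195,6,"t11.png")
E
```

```text
t 12.27 pos [688.4 219.2  64.2] rpy [179.8  -0.  168.4] gap 56.4 F [-0.1 -0.1 -1. ] J [ 14.  33.  72.   0.  75. -65.]
rot(tool,deg) [ 0.17 -0.04 -0.03] | shift cm before rot [-0.03 -0.1   3.72] | after rot [-0.03 -0.09  3.72] | world [  0.1  -1.  -37.2]
```

View pics/s11.png

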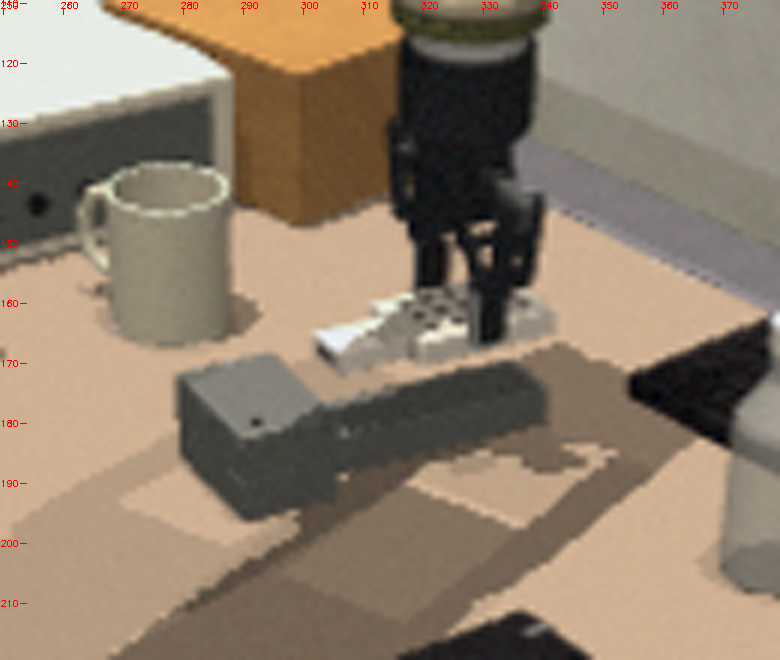

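View pics/t11.png

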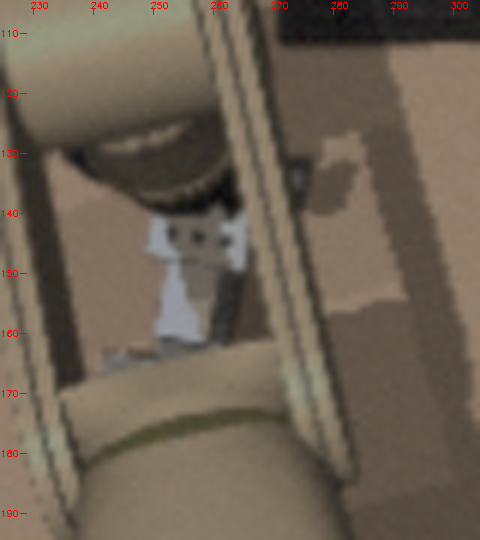

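```bash
python3 - <<'E'
from h import *
d=np.array([-.9795,.2016]);n=np.array([-.2016,-.9795])
tcp=np.array([688.4,219.2]);o=tcp-3*d;z=63.3
P=[[*(o+a*d+b*n),z+h] for a,b,h in[(90,15,14),(90,-15,14),(45,29,16),(45,-29,16)]]
for c in("top","side"):print(c,np.round(proj(c,P),1).tolist())
E
```

```text
top [[257.8, 162.0], [249.4, 160.4], [264.4, 150.0], [248.0, 146.9]]
side [[305.5, 168.5], [301.4, 164.8], [319.4, 166.9], [311.2, 160.0]]
```

Request:
{"api": "step_arm", "payload": {
  "plan": [
    {"grip": 5,"tx": 0,"ty": 0,"tz": 1.0,"ax": 0,"ay": 0,"az": 0},
    {"grip": 5,"tx": 0,"ty": 0,"tz": 1.0,"ax": 0,"ay": 0,"az": 0},
    {"grip": 5,"tx": 0,"ty": 0,"tz": 0.8,"ax": 0,"ay": 0,"az": 0},
    {"grip": 5,"tx": 0,"ty": 0,"tz": 0.7,"ax": 0,"ay": 0,"az": 0},
    {"grip": 5,"tx": 0,"ty": 0,"tz": 0,"ax": 0,"ay": 0,"az": 0},
    {"grip": 5,"tx": 0,"ty": 0,"tz": 0,"ax": 0,"ay": 0,"az": 0},
    {"grip": 5,"tx": 0,"ty": 0,"tz": 0,"ax": 0,"ay": 0,"az": 0},
    {"grip": 5,"tx": 0,"ty": 0,"tz": 0,"ax": 0,"ay": 0,"az": 0}
  ]
}}

```text
time: 13.03
tool_pos: [687.2, 219.0, 27.2]
tcp_rot: [179.9, -0.2, 168.4]
ft_force: [0.4, 0.5, -1.0]
finger_gap: 55.7
```

```bash
python3 - <<'E'
from h import *
go([688.5,218.2,27],[180,0,168.4])
s=snapshot("side");crop(s,265,130,365,210,7,"s12.png")
t=snapshot("top");crop(t,235,130,285,195,8,"t12.png")
d=np.array([-.9795,.2016]);n=np.array([-.2016,-.9795])
S=sense();o=S["tool_pos"][:2]-3*d;z=S["tool_pos"][2]-.9
P=[[*(o+a*d+b*n),z+h] for a,b,h in[(90,15,14),(90,-15,14),(45,29,16),(45,-29,16)]]
for c in("top","side"):print(c,np.round(proj(c,P),1).tolist())
E
```

```text
t 13.03 pos [687.2 219.   27.2] rpy [179.9  -0.2 168.4] gap 55.7 F [ 0.4  0.5 -1. ] J [ 14.  35.  73.   0.  72. -65.]
rot(tool,deg) [ 0.11 -0.17 -0.03] | shift cm before rot [-0.14 -0.05  0.02] | after rot [-0.14 -0.05  0.02] | world [ 1.3 -0.8 -0.2]
top [[259.3, 163.9], [251.0, 162.3], [265.7, 152.1], [249.6, 149.1]]
side [[305.3, 178.3], [301.2, 174.5], [319.0, 176.7], [310.9, 169.6]]
```

View pics/s12.png

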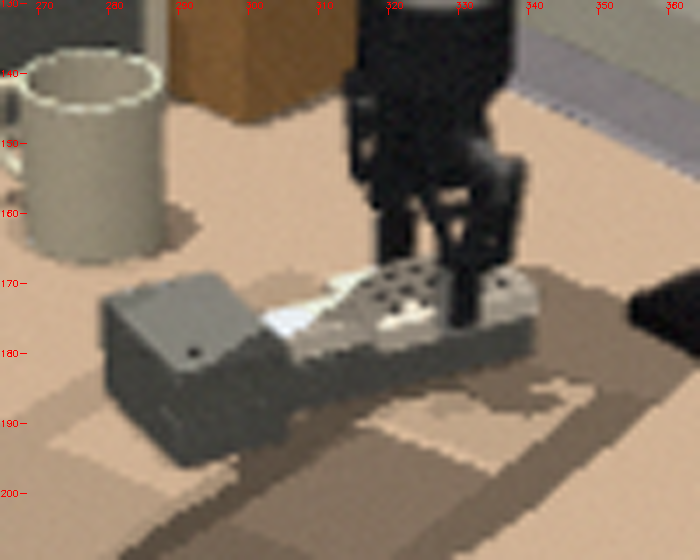

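View pics/t12.png

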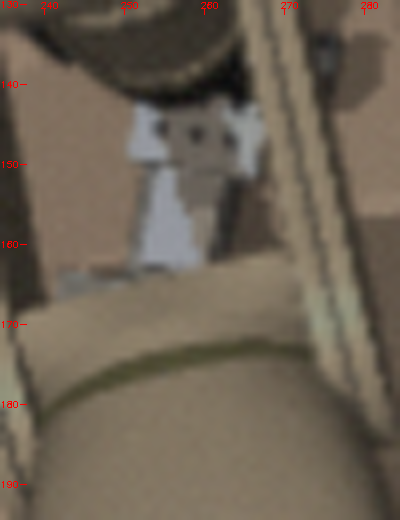

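Request:
{"api": "step_arm", "payload": {
  "plan": [
    {"grip": 5,"tx": 0,"ty": 0.15,"tz": 0,"ax": 0,"ay": 0,"az": 0},
    {"grip": 5,"tx": 0.6,"ty": 0,"tz": 0,"ax": 0,"ay": 0,"az": 0},
    {"grip": 5,"tx": 0.6,"ty": 0,"tz": 0,"ax": 0,"ay": 0,"az": 0},
    {"grip": 5,"tx": 0.6,"ty": 0,"tz": 0,"ax": 0,"ay": 0,"az": 0},
    {"grip": 5,"tx": 0.5,"ty": 0,"tz": 0,"ax": 0,"ay": 0,"az": 0},
    {"grip": 5,"tx": 0,"ty": 0,"tz": 0,"ax": 0,"ay": 0,"az": 0}
  ]
}}

```text
time: 13.63
tool_pos: [663.7, 225.6, 27.5]
tcp_rot: [179.9, -0.2, 168.4]
ft_force: [0.2, 0.5, -2.5]
finger_gap: 56.1
```

Request:
{"api": "step_arm", "payload": {
  "plan": [
    {"grip": 5,"tx": 0.6,"ty": 0,"tz": 0,"ax": 0,"ay": 0,"az": 0},
    {"grip": 5,"tx": 0.6,"ty": 0,"tz": 0,"ax": 0,"ay": 0,"az": 0},
    {"grip": 5,"tx": 0.6,"ty": 0,"tz": 0,"ax": 0,"ay": 0,"az": 0},
    {"grip": 5,"tx": 0.5,"ty": 0,"tz": 0,"ax": 0,"ay": 0,"az": 0},
    {"grip": 5,"tx": 0.4,"ty": 0,"tz": 0,"ax": 0,"ay": 0,"az": 0},
    {"grip": 5,"tx": 0,"ty": 0,"tz": 0,"ax": 0,"ay": 0,"az": 0}
  ]
}}

```text
time: 14.13
tool_pos: [637.7, 230.9, 27.6]
tcp_rot: [179.9, -0.2, 168.4]
ft_force: [0.5, -0.3, -2.3]
finger_gap: 56.3
```

```bash
python3 - <<'E'
from h import *
go([638.5,228.4,27],[180,0,168.4])
s=snapshot("side");crop(s,265,130,365,210,7,"s13.png")
E
```

```text
t 14.13 pos [637.7 230.9  27.6] rpy [179.9  -0.2 168.4] gap 56.3 F [ 0.5 -0.3 -2.3] J [ 15.  29.  81.   0.  70. -63.]
rot(tool,deg) [ 0.11 -0.19 -0.  ] | shift cm before rot [-0.13 -0.23  0.06] | after rot [-0.12 -0.23  0.06] | world [ 0.8 -2.5 -0.6]
```

View pics/s13.png

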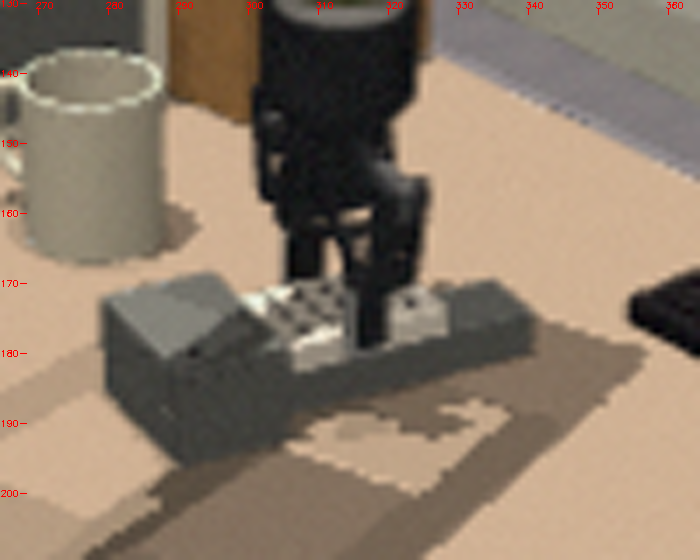

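Request:
{"api": "step_arm", "payload": {
  "plan": [
    {"grip": 5,"tx": 0.15,"ty": 0,"tz": 0,"ax": 0,"ay": 0,"az": 0},
    {"grip": 5,"tx": 0.15,"ty": 0,"tz": 0,"ax": 0,"ay": 0,"az": 0},
    {"grip": 5,"tx": 0,"ty": 0,"tz": 0,"ax": 0,"ay": 0,"az": 0},
    {"grip": 5,"tx": 0,"ty": 0,"tz": 0,"ax": 0,"ay": 0,"az": 0}
  ]
}}

```text
time: 14.52
tool_pos: [635.8, 231.1, 27.7]
tcp_rot: [179.9, -0.1, 168.4]
ft_force: [0.6, 0.0, -2.0]
finger_gap: 56.1
```

Request:
{"api": "step_arm", "payload": {
  "plan": [
    {"grip": 5,"tx": 0.15,"ty": 0,"tz": 0,"ax": 0,"ay": 0,"az": 0},
    {"grip": 5,"tx": 0.15,"ty": 0,"tz": 0,"ax": 0,"ay": 0,"az": 0},
    {"grip": 5,"tx": 0,"ty": 0,"tz": 0,"ax": 0,"ay": 0,"az": 0},
    {"grip": 5,"tx": 0,"ty": 0,"tz": 0,"ax": 0,"ay": 0,"az": 0}
  ]
}}

```text
time: 14.85
tool_pos: [633.5, 231.6, 28.0]
tcp_rot: [179.9, -0.1, 168.4]
ft_force: [4.1, -1.3, -2.3]
finger_gap: 56.2
```

Request:
{"api": "step_arm", "payload": {
  "plan": [
    {"grip": 5,"tx": 0.1,"ty": 0,"tz": 0.1,"ax": 0,"ay": 0,"az": 0},
    {"grip": 5,"tx": 0.1,"ty": 0,"tz": 0.1,"ax": 0,"ay": 0,"az": 0},
    {"grip": 5,"tx": 0,"ty": 0,"tz": 0,"ax": 0,"ay": 0,"az": 0},
    {"grip": 5,"tx": 0,"ty": 0,"tz": 0,"ax": 0,"ay": 0,"az": 0}
  ]
}}

```text
time: 15.18
tool_pos: [633.4, 231.7, 27.6]
tcp_rot: [179.8, 0.1, 168.3]
ft_force: [7.5, -3.2, 0.8]
finger_gap: 56.4
```

Firmly home. Release and lift straight up.

Request:
{"api": "step_arm", "payload": {
  "plan": [
    {"grip": 8.5,"tx": 0,"ty": 0,"tz": 0,"ax": 0,"ay": 0,"az": 0},
    {"grip": 8.5,"tx": 0,"ty": 0,"tz": 0,"ax": 0,"ay": 0,"az": 0},
    {"grip": 8.5,"tx": 0,"ty": 0,"tz": 0,"ax": 0,"ay": 0,"az": 0},
    {"grip": 8.5,"tx": -0.2,"ty": 0,"tz": -1.5,"ax": 0,"ay": 0,"az": 0},
    {"grip": 8.5,"tx": 0,"ty": 0,"tz": -3,"ax": 0,"ay": 0,"az": 0},
    {"grip": 8.5,"tx": 0,"ty": 0,"tz": -3.5,"ax": 0,"ay": 0,"az": 0},
    {"grip": 8.5,"tx": 0,"ty": 0,"tz": -3.5,"ax": 0,"ay": 0,"az": 0},
    {"grip": 8.5,"tx": 0,"ty": 0,"tz": -3.5,"ax": 0,"ay": 0,"az": 0}
  ]
}}

```text
time: 15.85
tool_pos: [632.2, 231.6, 176.8]
tcp_rot: [179.9, -0.2, 168.4]
ft_force: [1.2, 0.4, 0.3]
finger_gap: 85.0
```

Request:
{"api": "step_arm", "payload": {
  "plan": [
    {"grip": 8.5,"tx": 2,"ty": -3.5,"tz": -1,"ax": 0,"ay": 0,"az": 0},
    {"grip": 8.5,"tx": 2,"ty": -3.5,"tz": -1,"ax": 0,"ay": 0,"az": 0},
    {"grip": 8.5,"tx": 2,"ty": -3.5,"tz": -1,"ax": 0,"ay": 0,"az": 0},
    {"grip": 8.5,"tx": 2,"ty": -3.5,"tz": -1,"ax": 0,"ay": 0,"az": 0},
    {"grip": 8.5,"tx": 2,"ty": -3.5,"tz": -1,"ax": 0,"ay": 0,"az": 0},
    {"grip": 8.5,"tx": 2,"ty": -3.5,"tz": -1,"ax": 0,"ay": 0,"az": 0}
  ]
}}

```text
time: 16.35
tool_pos: [471.5, 49.0, 235.6]
tcp_rot: [179.9, -0.2, 168.4]
ft_force: [0.4, -1.4, 0.8]
finger_gap: 85.1
```

```bash
python3 - <<'E'
from h import *
go([638.5,228.4,27],[180,0,168.4])
s=snapshot("side");cv2.imwrite("pics/s14f.png",s[:,:,::-1]);crop(s,265,130,365,210,7,"s14.png")
t=snapshot("top");cv2.imwrite("pics/t14f.png",t[:,:,::-1]);crop(t,225,118,285,194,7,"t14.png");crop(t,340,138,420,198,8,"t14b.png")
E
```

```text
t 16.35 pos [471.5  49.  235.6] rpy [179.9  -0.2 168.4] gap 85.1 F [ 0.4 -1.4  0.8] J [ -0. -12. 104.   0.  88. -79.]
rot(tool,deg) [ 0.12 -0.19  0.02] | shift cm before rot [-12.83  20.88  20.86] | after rot [-12.75  20.93  20.86] | world [ 167.   179.4 -208.6]
```

View pics/t14.png

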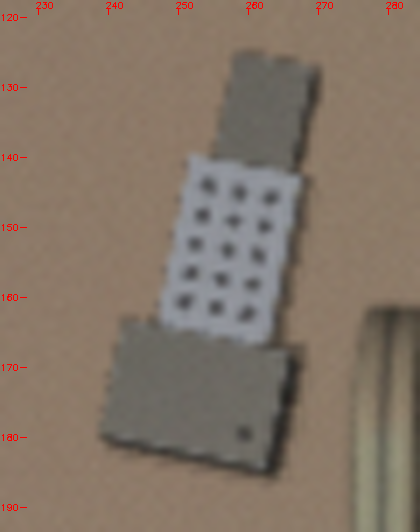

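View pics/s14f.png

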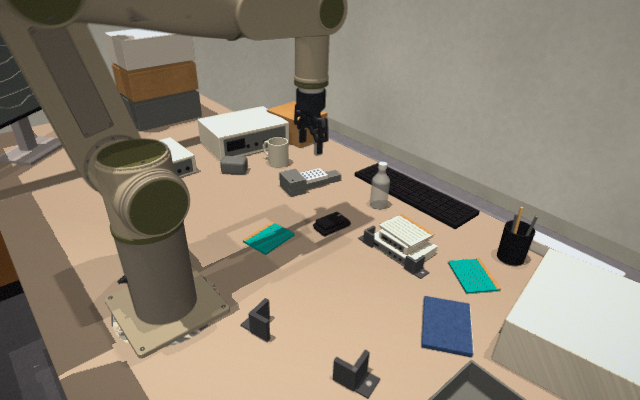

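View pics/t14b.png

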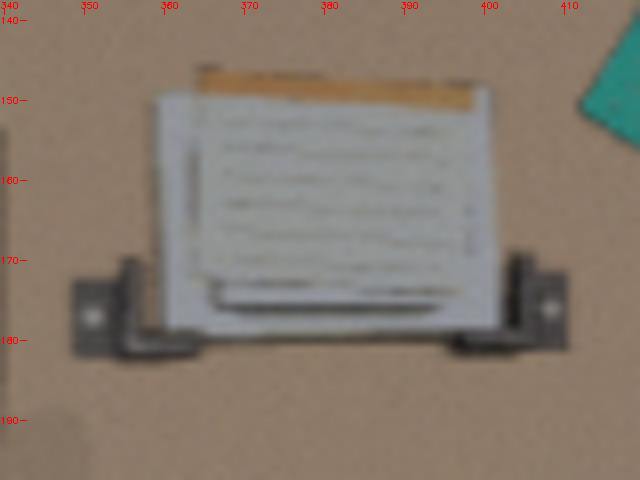

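View pics/s14.png

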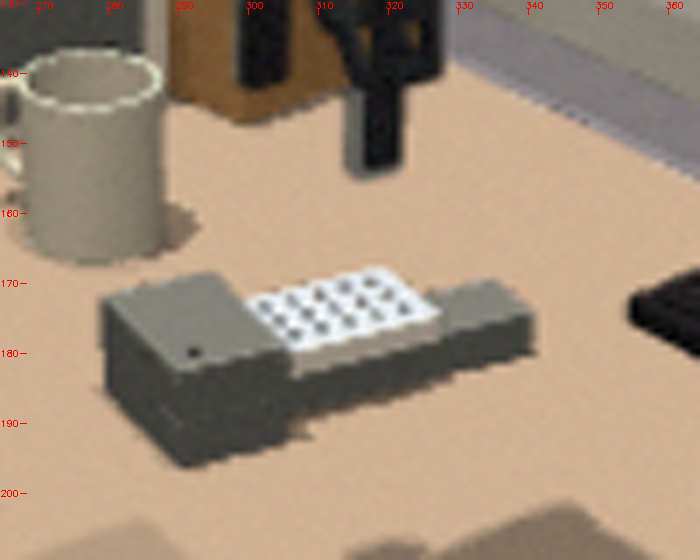

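```bash
python3 - <<'E'
from h import *
t=cv2.imread("pics/t14f.png")[:,:,::-1]
x0,y0,x1,y1,sc=240,132,280,172,8
u=cv2.resize(t[y0:y1,x0:x1],None,fx=sc,fy=sc,interpolation=cv2.INTER_CUBIC).astype(int)
g=((u[...,2]-u[...,0]>-1)&(u.mean(2)>110)).astype(np.uint8)
g=cv2.morphologyEx(g,cv2.MORPH_CLOSE,np.ones((25,25)))
c=max(cv2.findContours(g,0,2)[0],key=cv2.contourArea)
r=cv2.boxPoints(cv2.minAreaRect(c))/sc-.5+.5/sc+[x0,y0]
W=onz("top",r,41);d=np.array([-.9795,.2016]);n=np.array([-.2016,-.9795]);O=np.array([630.7,230.1])
print([round(float(np.linalg.norm(W[i]-W[i-1])),1) for i in range(4)])
q=W[:,:2]-O
print("corners dock",np.round(np.c_[q@d,q@n],1).tolist(),"centre",np.round([(q@d).mean(),(q@n).mean()],1))
f=lambda s,x,y:(340+x/s-.5,138+y/s-.5)
for nm,z,pts in[("amp_low",30,[(158,95),(490,88),(502,328),(168,330)]),("note",64,[(203,72),(474,86),(462,292),(195,281)])]:
    W=onz("top",[f(8,*p) for p in pts],z); print(nm,np.round(W,1).tolist(),np.round(W.mean(0),1))
E
```

```text
[57.0, 91.5, 57.3, 91.3]
corners dock [[39.5, -28.1], [-52.0, -29.1], [-51.5, 28.2], [39.8, 28.9]] centre [-6.1 -0. ]
amp_low [[649.2, -131.5, 30.0], [651.3, -279.2, 30.0], [544.1, -281.9, 30.0], [544.4, -134.2, 30.0]] [ 597.3 -206.7   30. ]
note [[653.0, -148.2, 64.0], [646.1, -266.0, 64.0], [556.0, -258.6, 64.0], [561.7, -143.1, 64.0]] [ 604.2 -204.    64. ]
```

```bash
python3 - <<'E'
from h import *
s=cv2.imread("pics/s14f.png")[:,:,::-1];crop(s,345,200,445,280,7,"s15.png")
P=[[544,-134,30],[544,-282,30],[650,-280,30],[544,-282,0],[650,-280,0]]
print(np.round(proj("side",P),1).tolist())
E
```

```text
[[370.7, 235.6], [412.6, 262.1], [436.9, 245.8], [411.0, 271.0], [435.1, 254.5]]
```

View pics/s15.png

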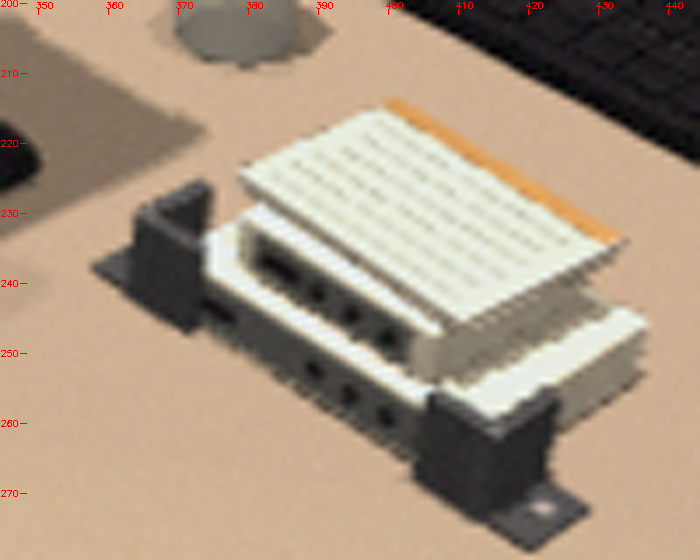

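```bash
python3 -c "
from bench import *
print(hand_in())"
```

```text
the job is handed in; nothing more can be done
None
```

I drew the headbox out by its nose, regripped it by the body sides and docked it nose first. I handed the job in at about 16.5 s of the 64 s, and hand-in gives no verdict.

**Headbox:** in the last top view it sits about 6 mm behind the dock origin (home is 5 mm), within 1 mm of the dock's middle line, with its shoulder at the hood's face. When I pushed it home the wrist felt about 8 N along the dock before I opened the fingers. In the side view it lies level on the bed.

**Stack:** it came down in order behind the brackets. The lower amplifier is flat on the desk, against the lips (stand x about -8 mm, y about -5 mm, yaw about 1°). The upper amplifier and notepad sit within a few mm of it. The amplifier's x is only about 4 mm inside its limit, but that is where the lips stop it.

**Bystanders and arm:** the mug, bottle, mouse and notebook look unmoved by eye. I did not measure them, and I did not look closely at the tape. The arm was clear of everything.

**What went wrong or disagreed:**
- My first grasp closed just above the nose. I had read the height before the arm settled, so I reopened, went lower and gripped it; the stack did not move.
- While gripping, the fingers read 27 mm on the 30 mm nose and 56 mm on the 58 mm body. The images and the pull showed the grips were sound.

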